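# Load, clamp and book in the shaker tray

## Task

Make up the shaker's tray so that it holds one vessel of each of the four kinds, each standing upright in a pocket of its own; some kinds are already in the tray, so leave those there and leave their doubles on the bench. Then clamp the tray by pulling the torque wrench clockwise until it clicks, and stop at once so as not to overtighten it. Last, pick up the hand scanner, hold it level and still for two seconds with its window about 8 cm straight above the label on the shaker's deck, and lay it flat, right way up, back on the middle of its mat; do not disturb the mug or the pen caddy.

Things in the scene. Friction and masses are not known exactly. Their poses are not given: they have to be found in the camera images.
- tray_floor (a point): the shaker's open aluminium tray, 200 x 200 mm, with a low cross making four 94 mm square pockets; this point is its centre at pocket-floor height (67 mm above the bench), x and y along its sides. Pocket centres: x = +-49, y = +-49 mm. Walls and cross 4 mm thick, 26 mm high. The fixed white shaker's deck, 55 mm above the bench, reaches 215 mm to the -y side
- label (a point): centre of the paper bar-code label, 50 x 60 mm, lying flat, facing up, on the shaker's deck beside the tray, 56 mm above the bench
- screw_axis (a point): point on the vertical axis of the clamp screw beside the tray (fixed), at the height of the wrench handle, 105 mm above the bench
- wrench_grip (a point): middle of the grey grip of the torque wrench that stays on the clamp screw: a level round bar 25 mm thick, 68 mm long, its middle 120 mm out from the screw axis, 105 mm above the bench, at least 37 mm free below. It points straight away from the screw axis and swings level about it; clockwise from above tightens. It takes about 7 to 14 N at the grip
- clamp_screw (a joint): angle of the clamp screw (rad), grows as it is tightened clockwise; starts between about -0.3 and 0.05, gets stiffer as it tightens, stays where it is left. Needs roughly 0.4 to 0.9 rad more; the wrench clicks when it is tight enough
- wrench_click (a joint): how far the handle has broken over relative to the wrench head (rad), about the screw axis: 0 normally, snaps to 0.14 (its stop) with a drop in force at the set torque, springs back when let go. Pushing on beyond the stop overtightens the screw: at most 0.1 rad more is tolerated
- scanner_c (a point): grip centre of a hand scanner lying on the mat: 180 mm long along its x; grey handle 30 mm wide (y), 34 mm high, from 92 mm behind to 32 mm ahead of this point; black head 55 x 52 x 40 mm at the +x end. The point is half-way up the handle, 17 mm above its underside; z up as it lies. About 0.18 kg, balanced near here
- scanner_window (a point): centre of the scanner's glass window, in the underside of the head, 60 mm ahead (+x) of the grip centre; it looks straight down, along the scanner's -z
- mat_top (a point): centre of the top of the scanner's blue-grey rubber mat, 220 (x) x 120 (y) mm, 4 mm thick, fixed to the bench
- mug: white mug, 76 mm wide, 95 mm tall, a bystander; origin at its underside
- caddy: cream pen caddy with pens, 100 x 160 mm, pens up to 150 mm high, a bystander; origin at its underside
- bottle_b (a point): the vessel on the bench that is a round bottle: cylinder 52 mm in diameter and 78 mm high with a narrower round cap 40 mm in diameter on top, 100 mm tall in all; white with a grey top, rigid, closed, about 0.16 kg; this point is its centre, half-way up, z up along its axis
- square_b (a point): the vessel on the bench that is a square bottle: 52 x 52 mm body, 75 mm high (its flat sides lie across its x and y axes), with a small round cap 34 mm in diameter on top, 90 mm tall in all; white with a grey top, rigid, closed, about 0.16 kg; this point is its centre, half-way up, z up along its axis
- flask_b (a point): the vessel on the bench that is a conical flask: foot 68 mm in diameter, tapering from 12 mm up to a straight neck 28 mm in diameter that runs from 68 to 110 mm above its foot; 110 mm tall in all; white with a grey top, rigid, closed, about 0.16 kg; this point is its centre, half-way up, z up along its axis
- jar_b (a point): the vessel on the bench that is a wide low jar: 58 mm in diameter and 50 mm high with a wider flat lid 62 mm in diameter, 20 mm thick, on top; 70 mm tall in all; white with a grey top, rigid, closed, about 0.16 kg; this point is its centre, half-way up, z up along its axis
- bottle_t (a point): the vessel of the same kind (bottle) standing in a tray pocket from the start, same sizes as bottle_b, this point half-way up; None when there is none, as then the tray still lacks this kind
- square_t (a point): the vessel of the same kind (square) standing in a tray pocket from the start, same sizes as square_b, this point half-way up; None when there is none, as then the tray still lacks this kind
- flask_t (a point): the vessel of the same kind (flask) standing in a tray pocket from the start, same sizes as flask_b, this point half-way up; None when there is none, as then the tray still lacks this kind
- jar_t (a point): the vessel of the same kind (jar) standing in a tray pocket from the start, same sizes as jar_b, this point half-way up; None when there is none, as then the tray still lacks this kind
Mind the look-alikes: they are no part of the job. Leave any black or red look-alike of the part that bears jar_b alone.

How it is judged:
On the way, in this order (a step that is already met when the one before it is completed fails the run):
1. the tray holds exactly one upright vessel of each kind (((x of bottle_b in the frame of tray_floor between -0.098 and 0.098 m and y of bottle_b in the frame of tray_floor between -0.098 and 0.098 m and z of bottle_b in the frame of tray_floor between 0.04 and 0.06 m and angle between bottle_b's own z axis and vertical below 0.15 rad) or height (world z) of bottle_t above -1 m) and x of bottle_t in the frame of tray_floor between -0.098 and 0.098 m and y of bottle_t in the frame of tray_floor between -0.098 and 0.098 m and z of bottle_t in the frame of tray_floor between 0.04 and 0.06 m and angle between each of bottle_t, square_t, flask_t, jar_t's own z axis and vertical below 0.15 rad and z of bottle_b in the frame of bottle_t below -0.03 m and ((x of square_b in the frame of tray_floor between -0.098 and 0.098 m and y of square_b in the frame of tray_floor between -0.098 and 0.098 m and z of square_b in the frame of tray_floor between 0.035 and 0.055 m and angle between square_b's own z axis and vertical below 0.15 rad) or height (world z) of square_t above -1 m) and x of square_t in the frame of tray_floor between -0.098 and 0.098 m and y of square_t in the frame of tray_floor between -0.098 and 0.098 m and z of square_t in the frame of tray_floor between 0.035 and 0.055 m and z of square_b in the frame of square_t below -0.03 m and ((x of flask_b in the frame of tray_floor between -0.098 and 0.098 m and y of flask_b in the frame of tray_floor between -0.098 and 0.098 m and z of flask_b in the frame of tray_floor between 0.045 and 0.065 m and angle between flask_b's own z axis and vertical below 0.15 rad) or height (world z) of flask_t above -1 m) and x of flask_t in the frame of tray_floor between -0.098 and 0.098 m and y of flask_t in the frame of tray_floor between -0.098 and 0.098 m and z of flask_t in the frame of tray_floor between 0.045 and 0.065 m and z of flask_b in the frame of flask_t below -0.03 m and ((x of jar_b in the frame of tray_floor between -0.098 and 0.098 m and y of jar_b in the frame of tray_floor between -0.098 and 0.098 m and z of jar_b in the frame of tray_floor between 0.025 and 0.045 m and angle between jar_b's own z axis and vertical below 0.15 rad) or height (world z) of jar_t above -1 m) and x of jar_t in the frame of tray_floor between -0.098 and 0.098 m and y of jar_t in the frame of tray_floor between -0.098 and 0.098 m and z of jar_t in the frame of tray_floor between 0.025 and 0.045 m and z of jar_b in the frame of jar_t below -0.03 m), for 0.2 s.
2. the wrench breaks over (clicks) with the tray full (all of step 1 and value of joint wrench_click above 0.07 rad), for 0.02 s.
3. with the wrench let go, the scanner is held level with its window straight above the label (within 20 mm sideways, 40 to 120 mm up) for one second (x of label in the frame of scanner_window between -0.02 and 0.02 m and y of label in the frame of scanner_window between -0.02 and 0.02 m and z of label in the frame of scanner_window between -0.12 and -0.04 m and angle between scanner_window's own z axis and vertical below 0.2 rad and value of joint wrench_click below 0.04 rad), for 1 s.
At the end, for the whole second after the job is handed in: One upright vessel of each kind on the tray floor (within 10 mm, 0.15 rad), those there at the start among them, doubles on the bench; screw tight after the click, wrench sprung back; scanner flat on its mat, centre within 60 mm along, 45 mm across (all of step 1 and x of scanner_c in the frame of mat_top between -0.06 and 0.06 m and y of scanner_c in the frame of mat_top between -0.045 and 0.045 m and z of scanner_c in the frame of mat_top between 0.007 and 0.024 m and angle between scanner_c's own z axis and vertical below 0.15 rad and value of joint clamp_screw above 0.38 rad and value of joint wrench_click below 0.04 rad); the robot touches nothing.
It fails at once if the screw is overtightened: turned on more than about 0.1 rad after the click (value of joint clamp_screw above 0.62 rad).
It fails at once if the mug or the pen caddy is moved by more than 3 cm (distance of any of mug, caddy from where it was at the start of the episode above 0.03 m).
Of bottle_tray, square_tray, flask_tray, jar_tray only 1 to 2 are there at a start; the rules pass over those that are not, and their reading is None.
At some moment in a run one of flask_bench, jar_bench, scanner may be knocked a few centimetres aside while the robot is not near it.
It also fails if it takes over 200 s, if anything falls off the work surface, if the arm or the gripper's body presses on something with over 40 N, if the wrist force passes 120 N, or if a joint passes its speed limit or range.

## Robot

A 6-joint arm with a two-finger parallel gripper is mounted at the origin on the work surface. World frame = base frame: x ahead of the robot, y to its left, z up, the work surface at z = 0. Lengths are in m, angles in rad, forces in N, time in s.
With the tool pointing down it reaches from about 0.35 to 0.975 m from the base axis. Payload 4.9 kg.
Tool frame: the origin (TCP) lies on the centre line of the jaws, within the pads' length; the fingertips stand 11 mm ahead of it and the grasp point (between the pads) lies 8 mm behind it (manip.finger_overhang is the distance from the TCP to the fingertips, in m); y points along the fingers, z is the direction in which the jaws open and shut, and the axes are right-handed (so a half turn about y gives the same grasp; the last joint's range is limited). The gripper opens to 85 mm and grips with 20 to 120 N. Pads are 22 mm wide; open, the fingers measure 114 mm over their backs; the gripper's body (76 mm by 85 mm) begins 54 mm behind the grasp point. The pads swing forward as they close: fully open they stand 13 mm farther back than shut.
Start: joints at [-0.119, 0.053, 1.613, -0, 1.476, -0.119], TCP at [0.625, 0, 0.242] pointing down, gripper open.
Joint ranges: [-3.01, 3.01], [-1.01, 2.22], [0.06, 2.58], [-1.02, 4.17], [0.09, 2.62], [-3.14, 3.14]. Speed limits (rad/s): [2.57, 2.57, 3.14, 3.14, 3.14, 3.14].

## Interface

Orientations are given as a unit quaternion [w, x, y, z].
In Python, from plant import readout, cams, workorder, manip gives the robot as it stands.
- The arm moves only by the tool play_rows, never from a script. Its arguments are lists of equal length, an entry for each row: "slide": the shift along the tool's x, y, z in cm, a list of three; "yaw": the turn about the tool's y in degrees; "grip": the closure, from -1 (fully open) to 1 (shut), so that 0 is half open. In form: {"slide": [[x, y, z], ...], "yaw": [yaw, ...], "grip": [grip, ...]}. A call has 1 to 12 rows; each row shifts and turns the commanded pose from where the row before left it, along the tool's axes as they then stand; what a row does not reach is not made up. A row lasts 1/10 s, in which the tool goes at most 50 mm and 8.59 degrees, less where a joint would pass 70% of its speed; a pose out of reach is approached as far as the arm can. A call with a gripper value outside its range is refused whole. The fingers move at their own pace and stop on an object; the grip force is fixed at half the most. Time passes only in rows, so rows that do not move let the fingers close. It gives the time, the measured TCP pose, the force and the opening at its end, in the units of the state.
- readout.state(): the state, without advancing time (a new reading comes with each control period).
- cams.grab_frame(name): name is "scene" or "side" or "wrist"; returns a dict with "image" (400x640x3 uint8, red, green, blue), "mtx" (3x3 intrinsics, pixels), "dist" ([k1, k2, p1, p2, k3] as OpenCV has them; the pictures are not rectified), "R" (3x3) and "t" (3): a world point X has camera coordinates R X + t; the wrist camera has in their place "mount" (4x4, takes a point from camera to tool coordinates, whose origin is the TCP and whose axes are the tool frame's). Camera axes: x right, y down, z forward; pixel columns grow to the right and rows downward; lengths in m; the calibration is good to about 2 mm. A picture is of the moment at which its call begins: read the wrist's pose just before it. There is no depth.
- workorder.job_done(): hands the job in, once; it reports no verdict.
The state is a dict: "time": time; "joint_pos": joint angles; "joint_vel": joint speeds; "joint_efforts": joint torques, N m; "tool_pos": TCP position; "tool_rot": TCP orientation; "contact_force": force on the tool from outside, world axes, zero at the start; "ft_torque": the same for the moment, N m; "gripper_width": opening from 0.0 (shut) to 1.0 (fully open).
Only numpy, scipy, OpenCV 4.12 (cv2) and the standard library are available. Lean on these libraries where they do the work, as an engineer would, in place of code of your own. Each camera call takes 0.05 s, during which the arm holds its last target.

## Working session

There is one attempt and no reset: what is moved stays moved. The work goes in short steps, Python scripts to look and compute and a tool call to move; the robot and the scene stay as the last step left them, time stands still between calls to the robot, and variables do not carry over. Pictures are saved under pics/ and viewed, and the job is handed in when it is done.

Besides the shell and the picture viewer there is one more tool, called after "Request:" as name(argument=value, ...), one argument or row to a line, values as JSON. play_rows: Moves the arm, as the interface text tells. Its arguments: {"type":"object","properties":{"slide":{"type":"array","items":{"type":"array","items":{"type":"number"}}},"yaw":{"type":"array","items":{"type":"number"}},"grip":{"type":"array","items":{"type":"number"}}},"required":["slide","yaw","grip"]}

```bash
ls; mkdir -p pics; python3 - <<'E'
from plant import readout, cams, workorder, manip
import cv2
print(readout.state()); print([a for a in dir(manip) if a[0]!='_'])
for n in ["scene","side","wrist"]:
    f=cams.grab_frame(n); cv2.imwrite(f"pics/{n}0.png",f["image"][:,:,::-1])
    print(n,{k:v for k,v in f.items() if k!="image"})
E
```

```text
pics
{'time': 0.0, 'joint_pos': array([-1.18996995e-01,  5.33752078e-02,  1.61431348e+00, -3.00574596e-05,
        1.47603140e+00, -1.19014212e-01]), 'joint_vel': array([ 0.00181203, -0.00032968, -0.00041094, -0.00023097, -0.00100654,
        0.00126993]), 'joint_efforts': array([ 2.70554956e-04, -3.93670499e+01, -3.70175600e+01, -1.62778279e-04,
        6.93513779e-03, -6.06393527e-06]), 'tool_pos': array([6.24381981e-01, 6.80945740e-05, 2.41040003e-01]), 'tool_rot': array([ 0.49953147, -0.50047801,  0.5005794 , -0.49940999]), 'contact_force': array([-0.45473695,  0.65808068,  0.50393342]), 'ft_torque': array([-0.0134348 ,  0.0305667 , -0.00361372]), 'gripper_width': 1.0021011882082198}
['IKError', 'finger_overhang']
scene {'mtx': array([[470.61823419,   0.        , 318.19158157],
       [  0.        , 470.61823419, 202.68656547],
       [  0.        ,   0.        ,   1.        ]]), 'dist': array([-0.13552589,  0.        ,  0.        ,  0.        ,  0.        ]), 'R': array([[-0.33256423,  0.94292892, -0.01691392],
       [ 0.61974007,  0.20498896, -0.75756305],
       [-0.71086094,
[... 438 characters left out ...]
   [ 0.11882096,  0.85777802, -0.50009844]]), 't': array([-0.58813154,  0.12136947,  1.1633104 ])}
wrist {'mtx': array([[285.04495362,   0.        , 322.04752074],
       [  0.        , 285.04495362, 199.1377256 ],
       [  0.        ,   0.        ,   1.        ]]), 'dist': array([-0.01068634,  0.        ,  0.        ,  0.        ,  0.        ]), 'mount': array([[-1.07514079e-03,  9.50788104e-01,  3.09839999e-01,
        -7.97147433e-02],
       [-6.20450917e-04, -3.09840753e-01,  9.50788264e-01,
        -1.32086782e-01],
       [ 9.99999230e-01,  8.29990738e-04,  9.23039784e-04,
        -9.74239528e-04],
       [ 0.00000000e+00,  0.00000000e+00,  0.00000000e+00,
         1.00000000e+00]])}
```

View pics/scene0.png

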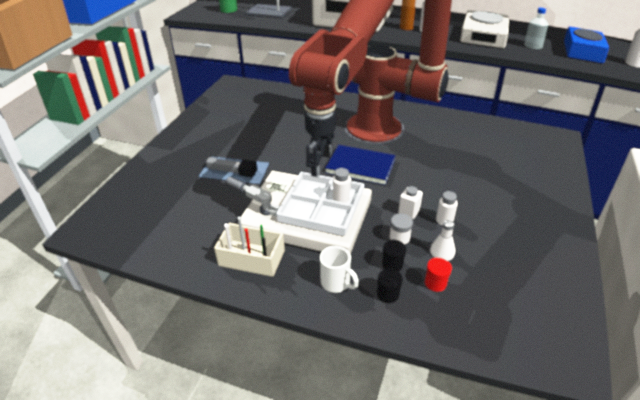

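View pics/side0.png

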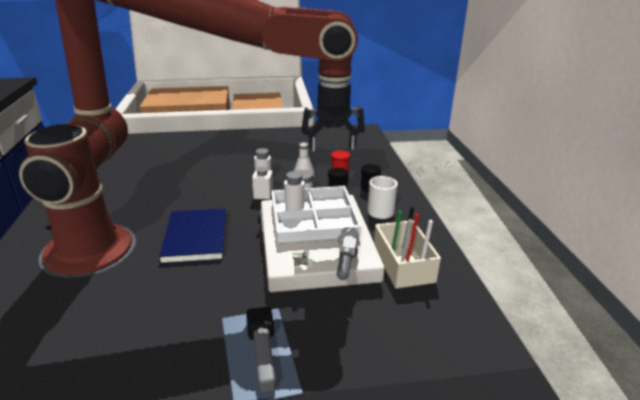

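View pics/wrist0.png

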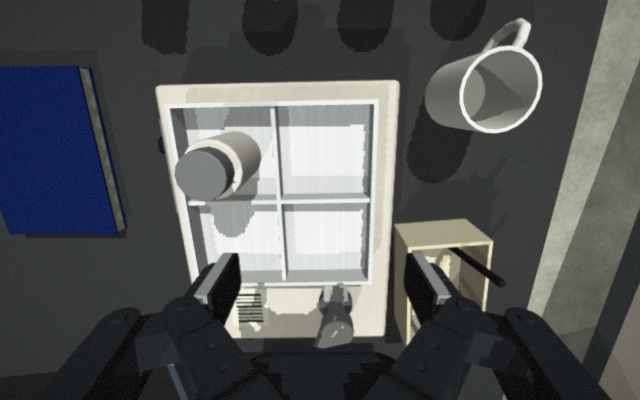

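```bash
cat > h.py <<'E'
from plant import readout, cams, workorder, manip
import cv2, numpy as np
from scipy.spatial.transform import Rotation as Ro
def pose(s=None):
    s=s or readout.state(); q=s["tool_rot"]; return Ro.from_quat([q[1],q[2],q[3],q[0]]).as_matrix(), np.array(s["tool_pos"])
def grab(n):
    RT=pose(); f=cams.grab_frame(n)
    if n=="wrist":
        M=f["mount"]; Rc=RT[0]@M[:3,:3]; c=RT[0]@M[:3,3]+RT[1]
        f["R"]=Rc.T; f["t"]=-Rc.T@c
    return f
def ray(f,uv):
    p=cv2.undistortPoints(np.array(uv,float).reshape(-1,1,2),f["mtx"],f["dist"]).reshape(-1,2)
    d=np.c_[p,np.ones(len(p))]@f["R"]; c=-f["R"].T@f["t"]
    return c,d
def plane(f,uv,z):
    c,d=ray(f,uv); return c+d*((z-c[2])/d[:,2])[:,None]
def proj(f,X):
    r,_=cv2.Rodrigues(f["R"]); return cv2.projectPoints(np.array(X,float).reshape(-1,1,3),r,f["t"],f["mtx"],f["dist"])[0].reshape(-1,2)
def crop(f,name,x0,y0,x1,y1,k):
    im=np.ascontiguousarray(f["image"][y0:y1,x0:x1,::-1]); cv2.imwrite(f"pics/{name}.png",cv2.resize(im,None,fx=k,fy=k,interpolation=cv2.INTER_CUBIC))
E
python3 - <<'E'
from h import *
R,p=pose(); print(R.round(3),p)
f=grab("scene"); crop(f,"sc1",190,140,470,310,2.8)
f=grab("side"); crop(f,"si1",210,140,460,400,2.3)
E
```

```text
[[-0.    -0.002  1.   ]
 [-1.     0.    -0.   ]
 [-0.    -1.    -0.002]] [6.24521031e-01 4.89527791e-05 2.41331673e-01]
```

View pics/sc1.png

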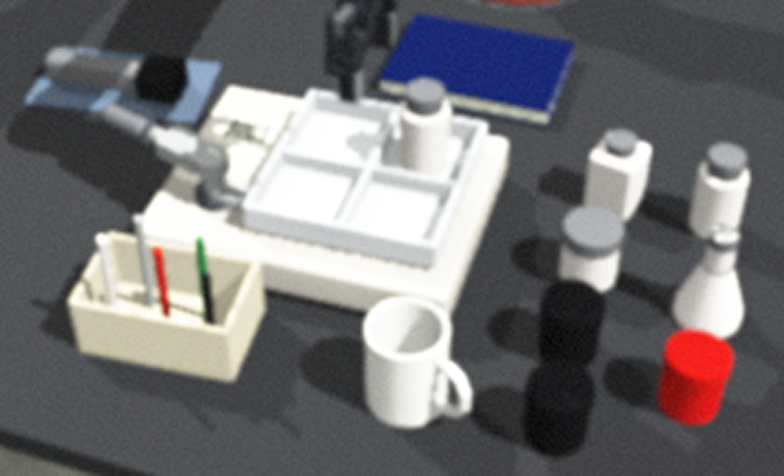

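View pics/si1.png

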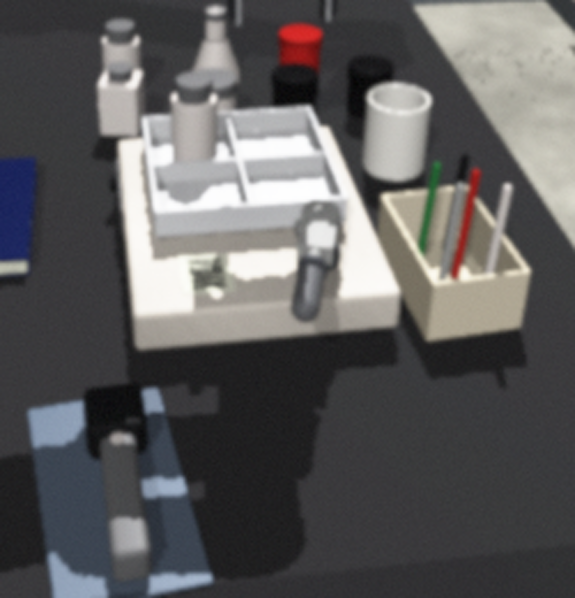

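```bash
python3 - <<'E'
from h import *
f=grab("scene")
def c(u,v):return [190+u/2.8,140+v/2.8]
for n,u,v,z in [("sq",621,140,.09),("bot",727,155,.1),("jar",594,228,.07),("flask",722,235,.11),("red",699,347,.07),("b1",572,300,.07),("b2",559,380,.07),("bt",427,92,.167),("mugtop",406,330,.095),
 ("tr1",315,95,.093),("tr2",487,126,.093),("tr3",430,250,.093),("tr4",248,212,.093),("label",242,133,.056),("screw",212,175,.105),("gripend",108,112,.105),("matA",60,52,.004),("matB",220,62,.004),("matC",192,120,.004),("matD",28,103,.004),("deck",135,230,.055)]:
    print(n,plane(f,[c(u,v)],z)[0].round(3))
E
```

```text
sq [0.46  0.227 0.09 ]
bot [0.462 0.338 0.1  ]
jar [0.582 0.225 0.07 ]
flask [0.597 0.349 0.11 ]
red [0.709 0.35  0.07 ]
b1 [0.687 0.226 0.07 ]
b2 [0.787 0.237 0.07 ]
bt [0.542 0.036 0.167]
mugtop [0.794 0.096 0.095]
tr1 [ 0.492 -0.107  0.093]
tr2 [0.486 0.087 0.093]
tr3 [0.687 0.085 0.093]
tr4 [ 0.692 -0.102  0.093]
label [ 0.537 -0.178  0.056]
screw [ 0.664 -0.153  0.105]
gripend [ 0.604 -0.303  0.105]
matA [ 0.4   -0.497  0.004]
matB [ 0.357 -0.291  0.004]
matC [ 0.475 -0.274  0.004]
matD [ 0.507 -0.481  0.004]
deck [ 0.716 -0.221  0.055]
```

Request:
play_rows(
  slide=[
    [-4,-1,-1.2],
    [-4,-1,-1.2],
    [-4,-1,-1.2],
    [-4,-1,-1.2],
    [-4,-1,-1.2],
    [-4,-1,-1.2],
    [-3,0,-1],
    [0,0,0],
    [0,0,0],
  ],
  yaw=[0,0,0,0,0,0,0,0,0],
  grip=[-1,-1,-1,-1,-1,-1,-1,-1,-1],
)

```text
time: 1.2
tool_pos: [0.5427, 0.2703, 0.3021]
tool_rot: [-0.5, 0.501, -0.5, 0.5]
contact_force: [0.0, 0.0, -0.2]
gripper_width: 1.002
```

```bash
python3 - <<'E'
from h import *
print(pose())
f=grab("wrist"); cv2.imwrite("pics/w1.png",f["image"][:,:,::-1])
for n,X in dict(sq=[.46,.227,.09],bot=[.462,.338,.1],jar=[.582,.225,.07],flask=[.597,.349,.11]).items(): print(n,proj(f,[X]))
E
```

```text
(array([[ 1.38919599e-03, -1.35571235e-04,  9.99999026e-01],
       [-9.99998815e-01, -6.63522395e-04,  1.38910574e-03],
       [ 6.63333426e-04, -9.99999771e-01, -1.36492837e-04]]), array([0.54271498, 0.27030736, 0.30209555]))
sq [[257.99576304 206.94058627]]
bot [[251.32139909 117.2844688 ]]
jar [[351.55788047 203.55162881]]
flask [[372.96406736 107.38313674]]
```

View pics/w1.png

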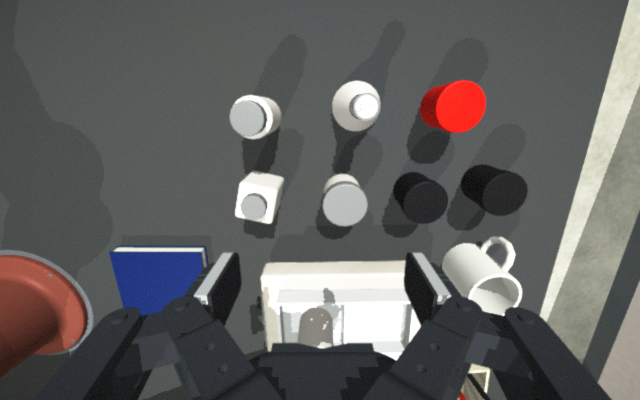

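Wrist view: the square bottle is at (256,200), the round bottle, a double, at (252,116), the jar at (345,201) and the flask at (358,104). The jar look-alikes are black at (420,198) and (495,190) and red at (453,106); the blue book and mug are bystanders. I choose the white vessels with grey tops. Next is a close crop and measuring.

```bash
python3 - <<'E'
from h import *
f=grab("wrist"); crop(f,"w1c",220,70,400,240,4)
im=f["image"].astype(int)
hsv=cv2.cvtColor(f["image"],cv2.COLOR_RGB2HSV)
for n,(x0,y0,x1,y1),z in [("sq",(230,185,285,225),.09),("bot",(225,90,285,140),.1),("jar",(318,165,372,228),.07),("flask",(325,75,385,135),.11)]:
    g=hsv[y0:y1,x0:x1,2]; print(n,np.bincount(g.ravel()//10,minlength=26))
E
```

```text
sq [  0   0   0   0   0  27  75  39  63 426  40  62  42  28  31  22  29  30
  38 417  37  20  40  49  75 610]
bot [  0   0   0   0  34  61  37  23 397 581  54  58  81  51  48  48  42  60
 175 749  65  43  88  26  44 235]
jar [   0    0    0    0   45  169  130   46  551  511   55   42   42   55
   54   44   49   52  332 1044   41   23   36   79    2    0]
flask [  0   0   0   0   2  74 144  36 396 901  47  54  59  48  59  84 152 311
  69  67  86  63  98  96 153 601]
```

View pics/w1c.png

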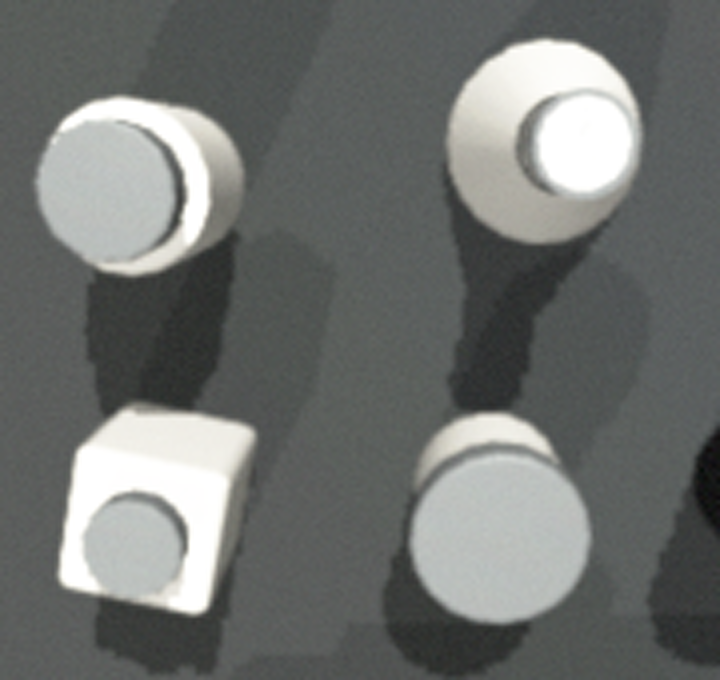

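```bash
python3 - <<'E'
from h import *
f=grab("wrist")
c=lambda u,v:[220+u/4,70+v/4]
for n,u,v,z in [("sqcap",135,546,.09),("jar",500,534,.07),("flask",585,144,.11),("bot",108,191,.1)]: print(n,plane(f,[c(u,v)],z)[0].round(4))
s=plane(f,[c(78,450),c(228,478),c(209,614),c(60,583)],.075); print(s.round(4),s.mean(0)); d=np.diff(s[:,:2],axis=0); print(np.linalg.norm(d,axis=1),np.degrees(np.arctan2(d[:,1],d[:,0])))
e=plane(f,[c(410,534),c(590,534)],.07);print(e)
e=plane(f,[c(447,142),c(640,142)],.006);print(e)
E
```

```text
sqcap [0.455  0.2267 0.09  ]
jar [0.5734 0.2239 0.07  ]
flask [0.5902 0.3491 0.11  ]
bot [0.4577 0.3365 0.1   ]
[[0.435  0.2545 0.075 ]
 [0.4834 0.245  0.075 ]
 [0.4746 0.1968 0.075 ]
 [0.4248 0.2081 0.075 ]] [0.45443875 0.22607914 0.075     ]
[0.04928606 0.04903331 0.05105362] [ -11.0869915  -100.38626032  167.20233103]
[[0.54305443 0.22389032 0.07      ]
 [0.60382315 0.22389745 0.07      ]]
[[0.55628374 0.34984614 0.006     ]
 [0.62521682 0.34991552 0.006     ]]
```

```bash
python3 - <<'E'
import cv2
im=cv2.imread("pics/wrist0.png"); cv2.imwrite("pics/w0c.png",cv2.resize(im[70:350,145:405],None,fx=2.1*1.2,fy=2.1*1.0*1.0,interpolation=cv2.INTER_CUBIC)) if 0 else cv2.imwrite("pics/w0c.png",cv2.resize(im[75:350,150:410],None,fx=2.15,fy=2.15,interpolation=cv2.INTER_CUBIC))
E
```

```text
(no output)
```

View pics/w0c.png

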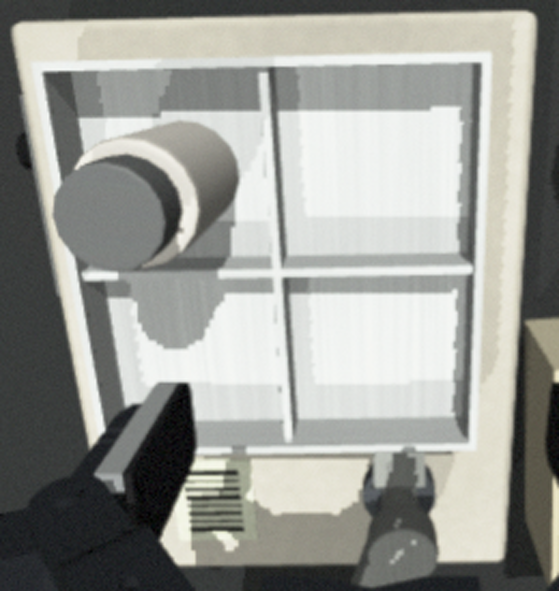

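```bash
python3 - <<'E'
from h import *
f=grab("wrist"); M=f["mount"]
R=np.array([[0,-.002,1],[-1,0,0],[0,-1,-.002]]);p=np.array([.62445,.00006,.2411])
Rc=R@M[:3,:3];c0=R@M[:3,3]+p; f["R"]=Rc.T;f["t"]=-Rc.T@c0
c=lambda u,v:[150+u/2.15,75+v/2.15]
s=plane(f,[c(33,63),c(492,54),c(476,452),c(92,453)],.093);print(s.round(4),s.mean(0));d=np.diff(s[:,:2],axis=0);print(np.linalg.norm(d,axis=1),np.degrees(np.arctan2(d[:,1],d[:,0])))
print(plane(f,[c(278,269)],.093),plane(f,[c(217,502)],.056),plane(f,[c(400,495)],.1),plane(f,[c(112,212)],.167))
E
```

```text
[[ 0.4765  0.0817  0.093 ]
 [ 0.6762  0.0854  0.093 ]
 [ 0.6802 -0.1154  0.093 ]
 [ 0.4746 -0.1167  0.093 ]] [ 0.57687548 -0.01624063  0.093     ]
[0.19969183 0.20083864 0.20560353] [   1.05444771  -88.84162769 -179.64758855]
[[ 0.57919372 -0.01266727  0.093     ]] [[ 0.5281718  -0.17803322  0.056     ]] [[ 0.63968487 -0.13744547  0.1       ]] [[0.53461141 0.0323469  0.167     ]]
```

Request:
play_rows(
  slide=[
    [2.3,2,1.5],
    [2.3,2,1.6],
    [0,4,0],
    [0,4,0],
    [0,3,0],
    [0,0,0],
    [0,0,0],
  ],
  yaw=[0,0,0,0,0,0,0],
  grip=[-1,-1,-1,-1,-1,-1,-1],
)

```text
time: 2.1
tool_pos: [0.5742, 0.2233, 0.1525]
tool_rot: [0.5, -0.5, 0.5, -0.5]
contact_force: [0.4, 0.4, 1.0]
gripper_width: 1.002
```

```bash
python3 - <<'E'
from h import *
f=grab("wrist"); cv2.imwrite("pics/w2.png",f["image"][:,:,::-1])
print(proj(f,[[.5735,.224,.07]]))
E
```

```text
[[322.18153097 209.88493423]]
```

View pics/w2.png

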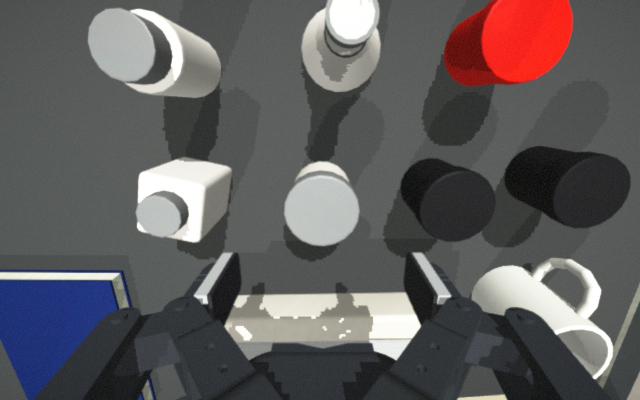

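The jar lid is centred at (322,208), against a projection of (322,210), so the measurement agrees. Descending to grip it.

Request:
play_rows(
  slide=[
    [0,3.5,0],
    [0,3.5,0],
    [0,2.4,0],
    [0,1,0],
    [0,0,0],
    [0,0,0],
    [0,0,0],
    [0,0,0],
    [0,0,0],
    [0,0,0],
  ],
  yaw=[0,0,0,0,0,0,0,0,0,0],
  grip=[-1,-1,-1,-1,-1,1,1,1,1,1],
)

```text
time: 3.15
tool_pos: [0.5763, 0.2246, 0.0516]
tool_rot: [0.502, -0.498, 0.499, -0.501]
contact_force: [-0.5, 0.5, 5.9]
gripper_width: 0.709
```

Request:
play_rows(
  slide=[
    [0,-2,0],
    [0,-3,0],
    [0,-5,0],
    [0,-5,0],
    [0,-5,0],
    [0,0,0],
    [0,0,0],
  ],
  yaw=[0,0,0,0,0,0,0],
  grip=[1,1,1,1,1,1,1],
)

```text
time: 3.85
tool_pos: [0.5748, 0.2242, 0.251]
tool_rot: [0.501, -0.499, 0.499, -0.501]
contact_force: [0.4, -1.8, -2.5]
gripper_width: 0.706
```

```bash
python3 - <<'E'
from h import *
print(pose()[1])
f=grab("wrist"); cv2.imwrite("pics/w3.png",f["image"][:,:,::-1])
E
```

```text
[0.57481646 0.22423004 0.25097361]
```

View pics/w3.png

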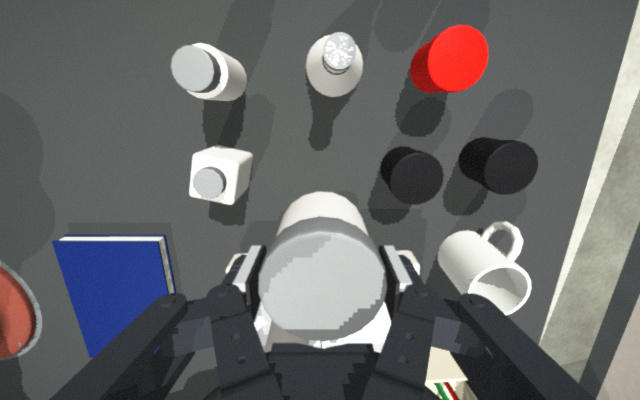

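Request:
play_rows(
  slide=[
    [3,-1,-0.5],
    [4.5,0,-0.8],
    [4.5,0,-0.8],
    [4.5,0,-0.8],
    [4.5,0,-0.8],
    [4.5,0,-0.8],
    [3.4,0,0],
    [0,0,0],
    [0,0,0],
  ],
  yaw=[0,0,0,0,0,0,0,0,0],
  grip=[1,1,1,1,1,1,1,1,1],
)

```text
time: 4.8
tool_pos: [0.5278, -0.0652, 0.2557]
tool_rot: [0.499, -0.5, 0.502, -0.499]
contact_force: [-0.1, 0.7, -1.5]
gripper_width: 0.709
```

```bash
python3 - <<'E'
from h import *
print(pose()[1])
f=grab("wrist"); cv2.imwrite("pics/w4.png",f["image"][:,:,::-1])
f=grab("scene"); crop(f,"sc4",190,90,470,310,2.6)
E
```

```text
[ 0.5278424  -0.06519844  0.25565927]
```

View pics/w4.png

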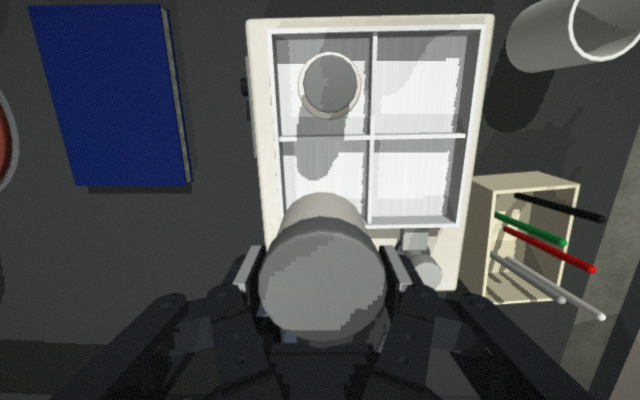

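View pics/sc4.png

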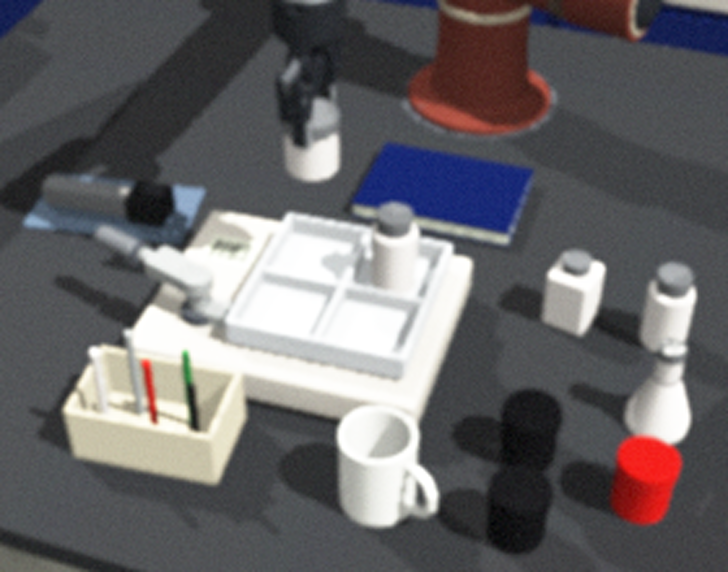

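```bash
python3 - <<'E'
from h import *
f=grab("wrist")
print(plane(f,[[371,137],[267,29],[485,25],[460,229]],.093))
E
```

```text
[[ 0.57703272 -0.01379476  0.093     ]
 [ 0.47643943  0.08348241  0.093     ]
 [ 0.67609653  0.08744474  0.093     ]
 [ 0.68338545 -0.1156328   0.093     ]]
```

Request:
play_rows(
  slide=[
    [0,3,0.2],
    [0,4,0],
    [0,4,0],
    [0,1.5,0],
    [0,0.9,0],
    [0,0,0],
    [0,0,0],
  ],
  yaw=[0,0,0,0,0,0,0],
  grip=[1,1,1,1,1,1,1],
)

```text
time: 5.65
tool_pos: [0.5324, -0.0651, 0.1264]
tool_rot: [-0.501, 0.5, -0.499, 0.501]
contact_force: [0.2, -0.1, -1.9]
gripper_width: 0.71
```

Request:
play_rows(
  slide=[
    [0,0.4,-0.1],
    [0,0,0],
    [0,0,0],
  ],
  yaw=[0,0,0],
  grip=[1,1,1],
)

```text
time: 5.95
tool_pos: [0.5303, -0.0652, 0.121]
tool_rot: [-0.5, 0.5, -0.5, 0.5]
contact_force: [0.3, 0.1, -2.1]
gripper_width: 0.706
```

Request:
play_rows(
  slide=[
    [0,0.3,0],
    [0,0,0],
    [0,0,0],
  ],
  yaw=[0,0,0],
  grip=[1,1,1],
)

```text
time: 6.25
tool_pos: [0.5304, -0.0651, 0.1177]
tool_rot: [-0.5, 0.5, -0.5, 0.5]
contact_force: [0.9, 0.0, -0.5]
gripper_width: 0.707
```

Request:
play_rows(
  slide=[
    [0,0,0],
    [0,0,0],
    [0,0,0],
    [0,0,0],
    [0,-2,0],
    [0,-4,0],
    [0,-5,0],
    [0,-3,0],
  ],
  yaw=[0,0,0,0,0,0,0,0],
  grip=[-1,-1,-1,-1,-1,-1,-1,-1],
)

```text
time: 7.05
tool_pos: [0.531, -0.0652, 0.2616]
tool_rot: [-0.501, 0.499, -0.499, 0.501]
contact_force: [0.8, -0.8, 0.6]
gripper_width: 1.003
```

```bash
python3 - <<'E'
from h import *
print(pose()[1])
f=grab("wrist"); cv2.imwrite("pics/w5.png",f["image"][:,:,::-1])
f=grab("side"); crop(f,"si5",210,140,460,400,2.3)
E
```

```text
[ 0.53098953 -0.0652343   0.26157833]
```

View pics/w5.png

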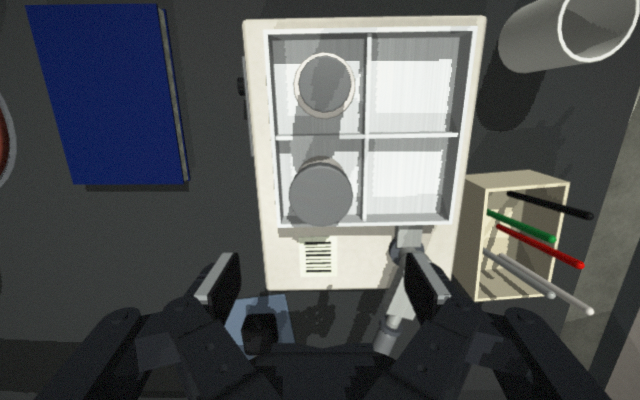

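View pics/si5.png

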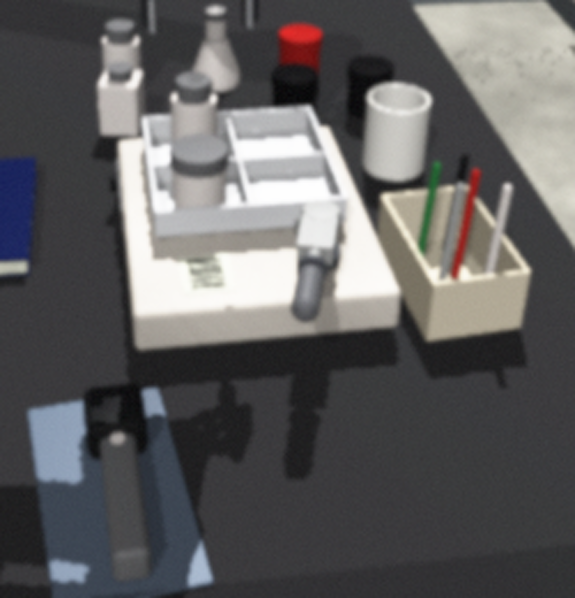

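Request:
play_rows(
  slide=[
    [-3,0,-0.8],
    [-4.4,0,-1.2],
    [-4.4,0,-1.2],
    [-4.4,0,-1.2],
    [-4.4,0,-1.2],
    [-4.4,0,-1.2],
    [-4.2,0,-0.9],
    [0,0,0],
    [0,0,0],
  ],
  yaw=[0,0,0,0,0,0,0,5.5,6],
  grip=[-1,-1,-1,-1,-1,-1,-1,-1,-1],
)

```text
time: 8.05
tool_pos: [0.4518, 0.2283, 0.2558]
tool_rot: [0.446, -0.448, 0.548, -0.548]
contact_force: [0.3, 0.0, 0.0]
gripper_width: 1.0
```

```bash
python3 - <<'E'
from h import *
print(pose())
f=grab("wrist"); cv2.imwrite("pics/w6.png",f["image"][:,:,::-1]); crop(f,"w6c",200,60,460,260,3)
E
```

```text
(array([[-2.00270563e-01, -2.08285142e-03,  9.79738416e-01],
       [-9.79739921e-01, -7.76862221e-04, -2.00272522e-01],
       [ 1.17825967e-03, -9.99997529e-01, -1.88507005e-03]]), array([0.45182313, 0.2283128 , 0.2558397 ]))
```

View pics/w6c.png

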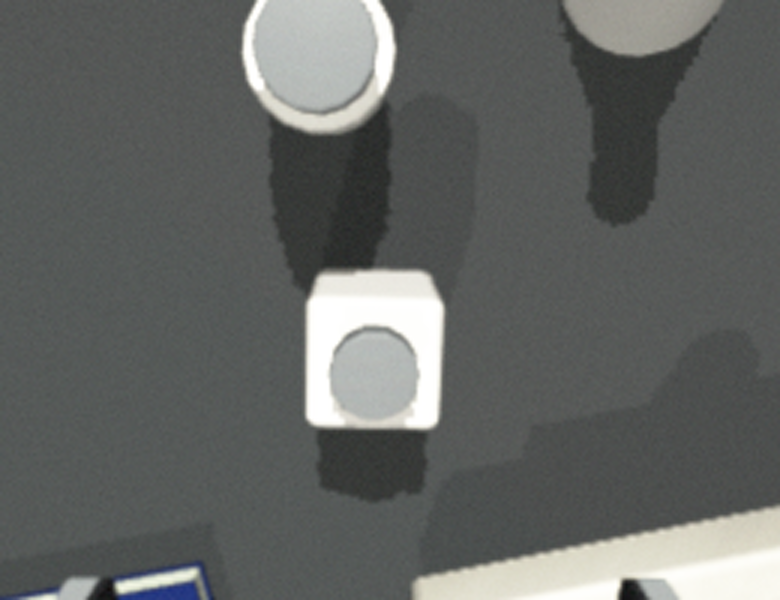

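```bash
python3 - <<'E'
from h import *
f=grab("wrist"); R,p=pose()
for q,z in (([324.7,184.3],.09),([200+373/3,60+364/3],.075)):
    X=plane(f,[q],z)[0]; print(X, (R.T@(X-p)*100).round(2))
E
```

```text
[0.45363336 0.22654026 0.09      ] [ 0.03 16.59  0.18]
[0.45321894 0.22603059 0.075     ] [ 0.09 18.09  0.15]
```

Request:
play_rows(
  slide=[
    [0,4,0.2],
    [0,4.5,0],
    [0,4.5,0],
    [0,4,0],
    [0,2.5,0],
    [0,1.2,0],
    [0,0,0],
    [0,0,0],
    [0,0,0],
    [0,0,0],
    [0,0,0],
  ],
  yaw=[0,0,0,0,0,0,0,0,0,0,0],
  grip=[-1,-1,-1,-1,-1,-1,-1,1,1,1,1],
)

```text
time: 9.25
tool_pos: [0.4567, 0.2272, 0.0526]
tool_rot: [-0.449, 0.446, -0.547, 0.548]
contact_force: [-1.0, 0.6, 5.5]
gripper_width: 0.597
```

Request:
play_rows(
  slide=[
    [0,0,0],
    [0,-2,0],
    [0,-3,0],
    [0,-5,0],
    [0,-5,0],
    [0,-5,0],
    [0,0,0],
    [0,0,0],
    [0,0,0],
  ],
  yaw=[0,0,0,0,0,0,-6,-6.5,0],
  grip=[1,1,1,1,1,1,1,1,1],
)

```text
time: 10.15
tool_pos: [0.4547, 0.2265, 0.2503]
tool_rot: [0.504, -0.504, 0.496, -0.496]
contact_force: [-0.4, 0.8, -2.5]
gripper_width: 0.601
```

```bash
python3 - <<'E'
from h import *
print(pose())
f=grab("wrist"); cv2.imwrite("pics/w7.png",f["image"][:,:,::-1])
E
```

```text
(array([[ 1.74498079e-02,  7.98908967e-05,  9.99847737e-01],
       [-9.99847740e-01, -2.25453770e-05,  1.74498097e-02],
       [ 2.39360251e-05, -9.99999997e-01,  7.94853200e-05]]), array([0.45466115, 0.22653735, 0.25031418]))
```

View pics/w7.png

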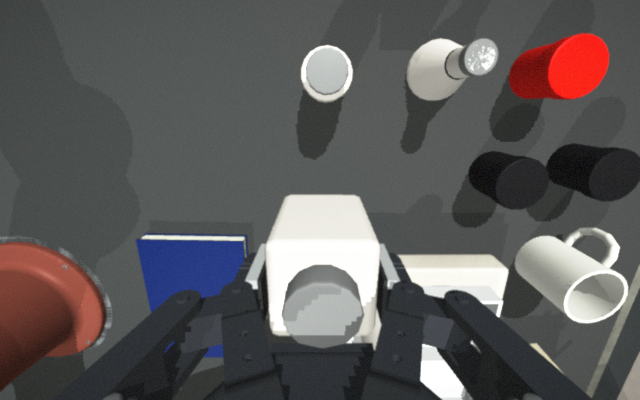

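Request:
play_rows(
  slide=[
    [3,-1,2],
    [4,0,2.4],
    [4,0,2.4],
    [4,0,2.4],
    [4,0,2.4],
    [4,0,2.2],
    [4,0,2],
    [2.3,0,1],
    [0,0,0],
    [0,0,0],
  ],
  yaw=[0,0,0,0,0,0,0,0,0,0],
  grip=[1,1,1,1,1,1,1,1,1,1],
)

```text
time: 11.2
tool_pos: [0.6276, -0.0636, 0.259]
tool_rot: [-0.503, 0.504, -0.497, 0.495]
contact_force: [-0.5, 0.4, -1.3]
gripper_width: 0.599
```

```bash
python3 - <<'E'
from h import *
print(pose())
f=grab("wrist"); cv2.imwrite("pics/w8.png",f["image"][:,:,::-1])
E
```

```text
(array([[ 1.50191426e-02, -2.21613946e-03,  9.99884750e-01],
       [-9.99886699e-01,  9.73866332e-04,  1.50213304e-02],
       [-1.00704346e-03, -9.99997070e-01, -2.20126173e-03]]), array([ 0.62760916, -0.06362067,  0.25901256]))
```

View pics/w8.png

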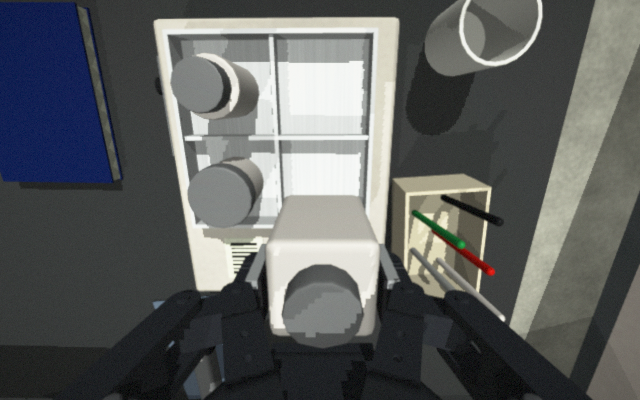

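Request:
play_rows(
  slide=[
    [0,3,0],
    [0,4,0],
    [0,4,0],
    [0,1.5,0],
    [0,1,0],
    [0,0.2,0],
    [0,0,0],
    [0,0,0],
  ],
  yaw=[0,0,0,0,0,0,0,0],
  grip=[1,1,1,1,1,1,1,1],
)

```text
time: 12.05
tool_pos: [0.6295, -0.0637, 0.1259]
tool_rot: [0.505, -0.504, 0.494, -0.497]
contact_force: [0.0, 0.0, -2.1]
gripper_width: 0.595
```

Request:
play_rows(
  slide=[
    [0,0.4,-0.1],
    [0,0.3,0],
    [0,0,0],
    [0,0,0],
  ],
  yaw=[0,0,0,0],
  grip=[1,1,1,1],
)

```text
time: 12.45
tool_pos: [0.6281, -0.0639, 0.1186]
tool_rot: [0.505, -0.504, 0.495, -0.497]
contact_force: [-2.0, 0.6, 5.7]
gripper_width: 0.596
```

In contact with the tray floor (5.7 N). Releasing.

Request:
play_rows(
  slide=[
    [0,0,0],
    [0,0,0],
    [0,0,0],
    [0,-2,0],
    [0,-4,0],
    [0,-5,0],
    [0,-3,0],
    [0,0,0],
  ],
  yaw=[0,0,0,0,0,0,0,0],
  grip=[-0.6,-0.6,-0.6,-0.6,-0.6,-1,-1,-1],
)

```text
time: 13.25
tool_pos: [0.6298, -0.064, 0.2637]
tool_rot: [0.507, -0.502, 0.492, -0.499]
contact_force: [0.9, -0.2, 0.6]
gripper_width: 0.999
```

```bash
python3 - <<'E'
from h import *
print(pose()[1])
f=grab("wrist"); cv2.imwrite("pics/w9.png",f["image"][:,:,::-1])
f=grab("scene"); crop(f,"sc9",190,90,470,310,2.6)
E
```

```text
[ 0.62984889 -0.06397619  0.26365095]
```

View pics/w9.png

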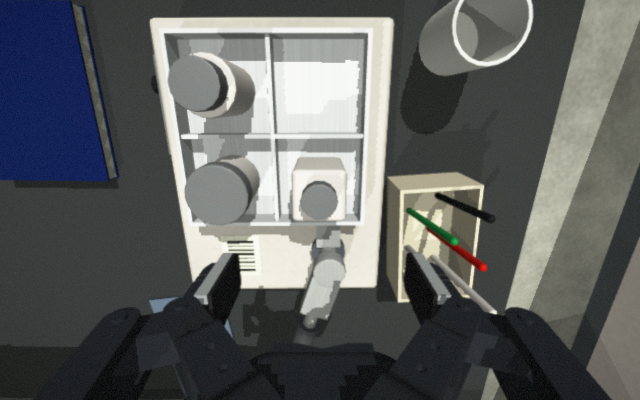

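View pics/sc9.png

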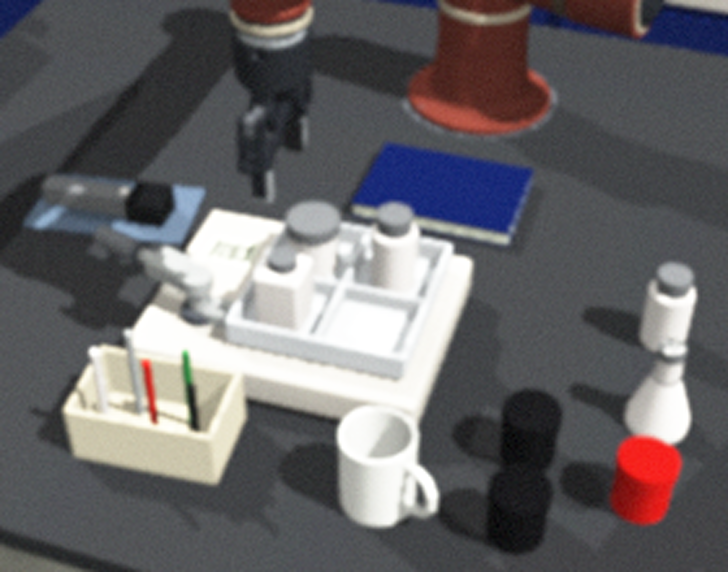

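Request:
play_rows(
  slide=[
    [-3,0,-0.3],
    [-4.6,0,-0.4],
    [-4.6,0,-0.4],
    [-4.6,0,-0.4],
    [-4.6,0,-0.4],
    [-4.6,0,-0.4],
    [-4.6,0,-0.4],
    [-4.6,0,-0.4],
    [-3,0,-0.1],
    [-3.2,0,0],
    [0,0,0],
    [0,0,0],
  ],
  yaw=[0,0,0,0,0,0,0,0,0,0,0,0],
  grip=[-1,-1,-1,-1,-1,-1,-1,-1,-1,-1,-1,-1],
)

```text
time: 14.55
tool_pos: [0.5868, 0.3499, 0.2535]
tool_rot: [-0.503, 0.506, -0.496, 0.495]
contact_force: [-1.0, -0.3, -0.3]
gripper_width: 1.003
```

```bash
python3 - <<'E'
from h import *
print(pose())
f=grab("wrist"); cv2.imwrite("pics/w10.png",f["image"][:,:,::-1]); crop(f,"w10c",200,80,440,260,3)
print(proj(f,[.5905,.3495,.11]))
E
```

```text
(array([[ 0.01862363, -0.00371333,  0.99981967],
       [-0.99982416, -0.00226245,  0.01861532],
       [ 0.00219292, -0.99999055, -0.00375481]]), array([0.58680427, 0.34987984, 0.25346459]))
[[326.95828063 189.75678502]]
```

View pics/w10c.png

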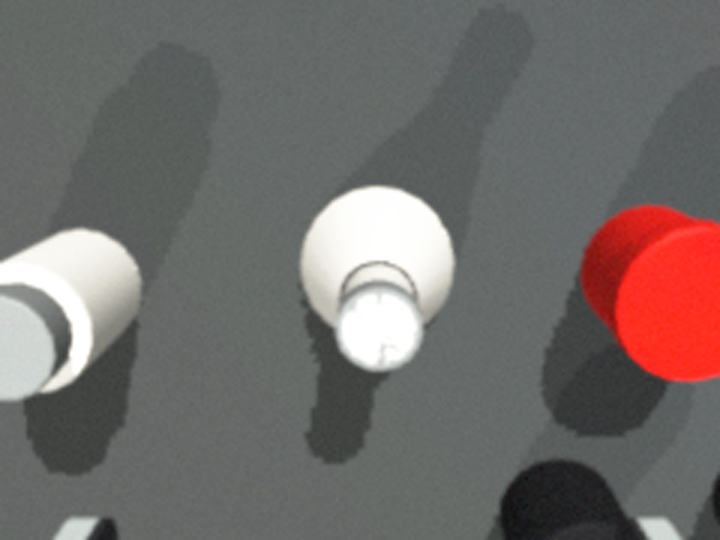

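Request:
play_rows(
  slide=[
    [0,4,0.3],
    [0,4.5,0],
    [0,4.5,0],
    [0,2.5,0],
    [0,1.2,0],
    [0,0,0],
    [0,0,0],
    [0,0,0],
    [0,0,0],
    [0,0,0],
    [0,0,0],
    [0,0,0],
  ],
  yaw=[0,0,0,0,0,0,0,0,0,0,0,0],
  grip=[-1,-1,-1,-1,-1,-1,1,1,1,1,1,1],
)

```text
time: 15.8
tool_pos: [0.5914, 0.3505, 0.091]
tool_rot: [0.505, -0.504, 0.495, -0.496]
contact_force: [-2.1, -0.4, 5.5]
gripper_width: 0.305
```

Request:
play_rows(
  slide=[
    [0,0,0],
    [0,-2,0],
    [0,-3,0],
    [0,-5,0],
    [0,-5,0],
    [0,-3,0],
    [0,0,0],
    [0,0,0],
  ],
  yaw=[0,0,0,0,0,0,0,0],
  grip=[1,1,1,1,1,1,1,1],
)

```text
time: 16.6
tool_pos: [0.5907, 0.35, 0.269]
tool_rot: [0.504, -0.504, 0.496, -0.496]
contact_force: [0.3, 0.1, -2.1]
gripper_width: 0.311
```

```bash
python3 - <<'E'
from h import *
print(pose()[1])
f=grab("wrist"); cv2.imwrite("pics/w11.png",f["image"][:,:,::-1])
E
```

```text
[0.59072569 0.34997987 0.26899368]
```

View pics/w11.png

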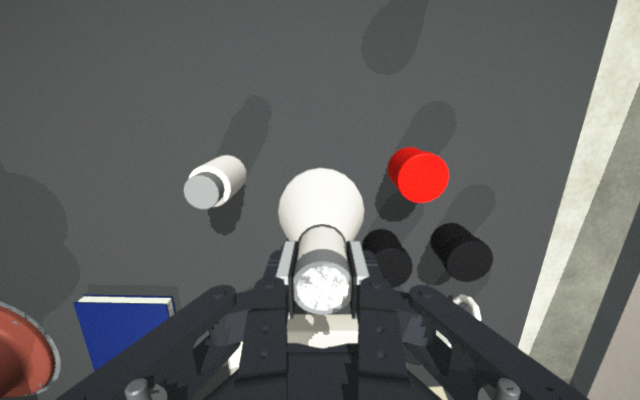

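Request:
play_rows(
  slide=[
    [3,0,0.5],
    [4.6,0,0.5],
    [4.6,0,0.5],
    [4.6,0,0.5],
    [4.6,0,0.5],
    [4.6,0,0.5],
    [3.5,0,0],
    [2,0,0],
    [0,0,0],
    [0,0,0],
  ],
  yaw=[0,0,0,0,0,0,0,0,0,0],
  grip=[1,1,1,1,1,1,1,1,1,1],
)

```text
time: 17.65
tool_pos: [0.6252, 0.0356, 0.2663]
tool_rot: [-0.503, 0.505, -0.497, 0.494]
contact_force: [0.2, 0.2, -1.7]
gripper_width: 0.307
```

```bash
python3 - <<'E'
from h import *
print(pose()[1])
f=grab("wrist"); cv2.imwrite("pics/w12.png",f["image"][:,:,::-1])
E
```

```text
[0.62524426 0.03555435 0.26629163]
```

View pics/w12.png

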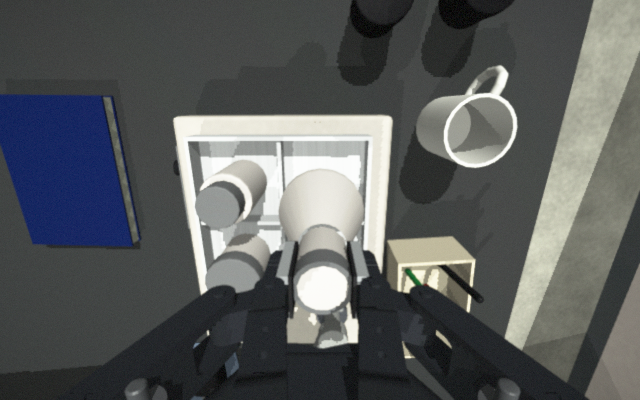

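Request:
play_rows(
  slide=[
    [0,3,0],
    [0,4,0],
    [0,2,0],
    [0,1.2,0],
    [0,0.3,0],
    [0,0,0],
    [0,0,0],
  ],
  yaw=[0,0,0,0,0,0,0],
  grip=[1,1,1,1,1,1,1],
)

```text
time: 18.4
tool_pos: [0.6274, 0.0358, 0.1663]
tool_rot: [0.505, -0.504, 0.495, -0.496]
contact_force: [0.0, -0.7, -0.7]
gripper_width: 0.31
```

Request:
play_rows(
  slide=[
    [0,0.5,0],
    [0,0.3,0],
    [0,0,0],
    [0,0,0],
  ],
  yaw=[0,0,0,0],
  grip=[1,1,1,1],
)

```text
time: 18.8
tool_pos: [0.6267, 0.0355, 0.157]
tool_rot: [0.505, -0.504, 0.495, -0.496]
contact_force: [0.5, -0.4, 1.0]
gripper_width: 0.31
```

Just touching. Releasing and backing off.

Request:
play_rows(
  slide=[
    [0,0.1,0],
    [0,0,0],
    [0,0,0],
    [0,0,0],
    [0,-2,0],
    [0,-4,0],
    [0,-5,0],
    [0,0,0],
  ],
  yaw=[0,0,0,0,0,0,0,0],
  grip=[1,-0.2,-0.2,-0.2,-0.2,-0.2,-1,-1],
)

```text
time: 19.6
tool_pos: [0.63, 0.0354, 0.2749]
tool_rot: [0.508, -0.501, 0.492, -0.5]
contact_force: [0.6, 0.0, 1.3]
gripper_width: 0.917
```

```bash
python3 - <<'E'
from h import *
print(pose()[1])
f=grab("wrist"); cv2.imwrite("pics/w13.png",f["image"][:,:,::-1])
f=grab("scene"); crop(f,"sc13",190,90,470,310,2.6)
f=grab("side"); crop(f,"si13",210,140,460,400,2.3)
E
```

```text
[0.62997895 0.03538578 0.27490548]
```

View pics/w13.png

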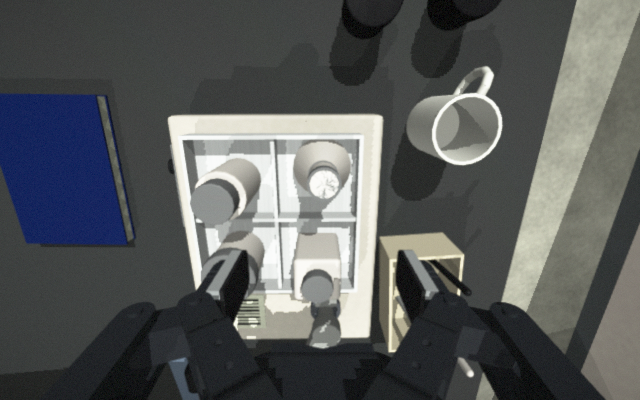

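View pics/sc13.png

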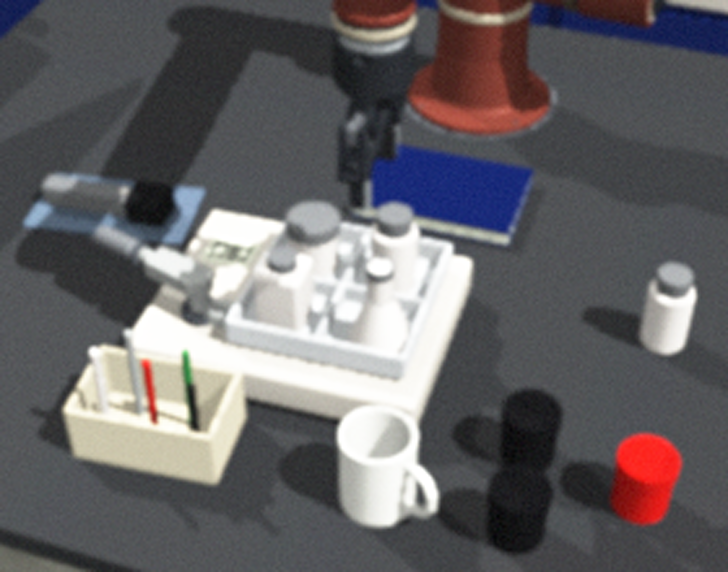

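View pics/si13.png

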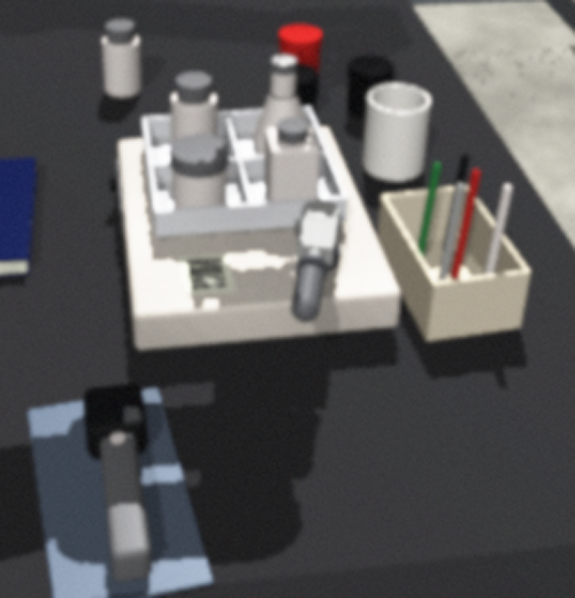

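Request:
play_rows(
  slide=[
    [3,-0.5,0],
    [4.5,-0.5,0],
    [4.5,0,0],
    [4.5,0,0],
    [4.5,0,0],
    [2,0,0],
    [0,0,0],
    [0,0,0],
  ],
  yaw=[0,0,0,0,0,0,0,0],
  grip=[-1,-1,-1,-1,-1,-1,-1,-1],
)

```text
time: 20.55
tool_pos: [0.6298, -0.1938, 0.2735]
tool_rot: [-0.504, 0.504, -0.497, 0.495]
contact_force: [0.2, 0.1, -0.8]
gripper_width: 0.999
```

```bash
python3 - <<'E'
from h import *
print(pose())
f=grab("wrist"); cv2.imwrite("pics/w14.png",f["image"][:,:,::-1]); crop(f,"w14c",200,60,460,260,3)
E
```

```text
(array([[ 0.01719526, -0.00243444,  0.99984919],
       [-0.99985016,  0.00195235,  0.01720003],
       [-0.00199393, -0.99999513, -0.0024005 ]]), array([ 0.62984077, -0.19375058,  0.27352027]))
```

View pics/w14c.png

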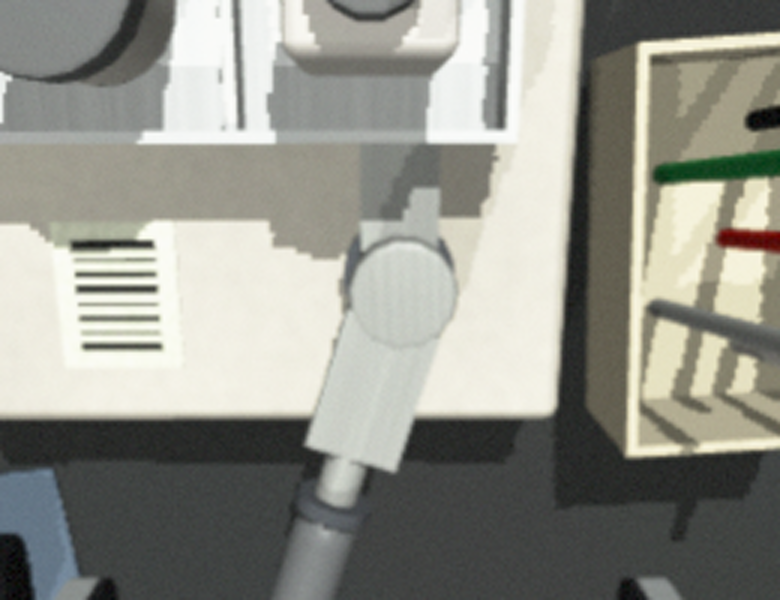

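View pics/w14.png

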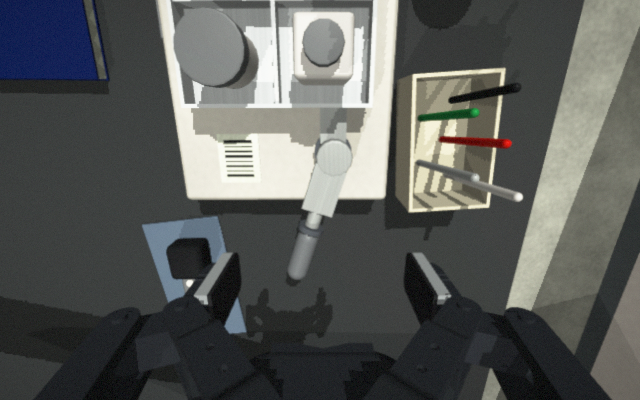

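```bash
python3 - <<'E'
from h import *
f=grab("wrist")
c=lambda u,v:[200+u/3,60+v/3]
print("label",plane(f,[c(119,296)],.056),plane(f,[c(55,227),c(175,222),c(182,366),c(65,368)],.056))
for z in(.105,.115,.12):print("screw",plane(f,[c(402,293)],z))
pts=plane(f,[c(345,480),c(333,512),c(316,577),[297,272]],.105);print("handle",pts)
print("crop widths",plane(f,[c(347,292),c(456,292),c(275,590),c(340,590)],.115))
print("neckwidths",plane(f,[c(275,590),c(337,590)],.105))
E
```

```text
label [[ 0.52677704 -0.17655054  0.056     ]] [[ 0.50288389 -0.14906729  0.056     ]
 [ 0.55134111 -0.14621787  0.056     ]
 [ 0.55138915 -0.20583243  0.056     ]
 [ 0.50174797 -0.20766608  0.056     ]]
screw [[ 0.64117232 -0.16475036  0.105     ]]
screw [[ 0.64073018 -0.16305309  0.115     ]]
screw [[ 0.6405091  -0.16220446  0.12      ]]
handle [[ 0.62185693 -0.23635884  0.105     ]
 [ 0.61740347 -0.2496881   0.105     ]
 [ 0.610906   -0.27778028  0.105     ]
 [ 0.60083182 -0.30469409  0.105     ]]
crop widths [[ 0.62192268 -0.16307924  0.115     ]
 [ 0.65917392 -0.16234367  0.115     ]
 [ 0.59575841 -0.27823303  0.115     ]
 [ 0.62067222 -0.27772433  0.115     ]]
neckwidths [[ 0.59465629 -0.28388542  0.105     ]
 [ 0.61923653 -0.28338333  0.105     ]]
```

Label at (.527,-.177), size 50x60 ✓. Screw axis is about (.641,-.163), the handle points along -105.8°, and the grip middle is about (.608,-.279). Hovering above the grip with the jaws across it.

Request:
play_rows(
  slide=[
    [3,1,-0.8],
    [4,2,-1],
    [1.4,2,-0.5],
    [0,1,0],
    [0,0,0],
    [0,0,0],
  ],
  yaw=[5.6,5.6,5.6,0,0,0],
  grip=[-0.6,-0.6,-0.6,-0.6,-0.6,-0.6],
)

```text
time: 21.25
tool_pos: [0.6031, -0.2749, 0.216]
tool_rot: [-0.428, 0.427, -0.563, 0.563]
contact_force: [0.6, -0.1, -0.4]
gripper_width: 0.799
```

```bash
python3 - <<'E'
from h import *
R,p=pose();print(R.round(3),p, np.degrees(np.arctan2(R[1,2],R[0,2])))
f=grab("wrist"); cv2.imwrite("pics/w15.png",f["image"][:,:,::-1])
print(proj(f,[[.6083,-.2785,.1175],[.641,-.163,.115]]))
d=np.array([.6083,-.2785,.105])-p; print((R.T@d*100).round(2))
E
```

```text
[[-0.269  0.001  0.963]
 [-0.963  0.    -0.269]
 [-0.    -1.     0.001]] [ 0.60311861 -0.27493206  0.21597802] -15.60773617142076
[[329.79220681 206.26337628]
 [331.78828254  51.6767867 ]]
[ 0.21 11.1   0.59]
```

View pics/w15.png

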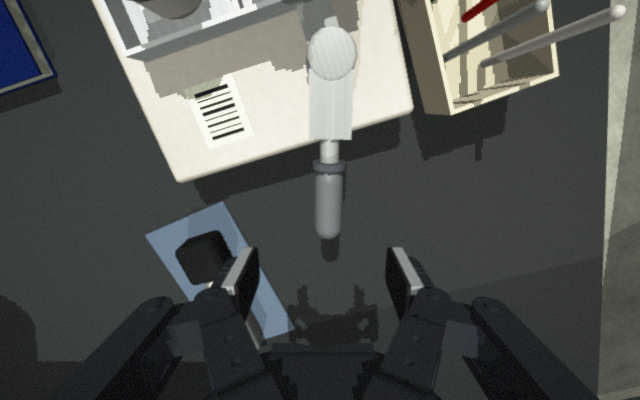

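Request:
play_rows(
  slide=[
    [0.2,3,0.5],
    [0,4,0],
    [0,3,0],
    [0,1.2,0],
    [0,0.6,0],
    [0,0,0],
    [0,0,0],
  ],
  yaw=[0,0,0,0,0,0,0],
  grip=[-0.6,-0.6,-0.6,-0.6,-0.6,-0.6,-0.6],
)

```text
time: 22.0
tool_pos: [0.608, -0.2804, 0.0999]
tool_rot: [-0.427, 0.426, -0.563, 0.565]
contact_force: [-0.1, -0.1, 0.3]
gripper_width: 0.799
```

```bash
python3 - <<'E'
from h import *
R,p=pose();print(p, np.degrees(np.arctan2(R[1,2],R[0,2])))
f=grab("wrist"); cv2.imwrite("pics/w16.png",f["image"][:,:,::-1])
d=np.array([.6083,-.2785,.105])-p; print((R.T@d*100).round(2))
E
```

```text
[ 0.60797984 -0.28038504  0.09987167] -15.775521786624813
[-0.19 -0.51 -0.02]
```

View pics/w16.png

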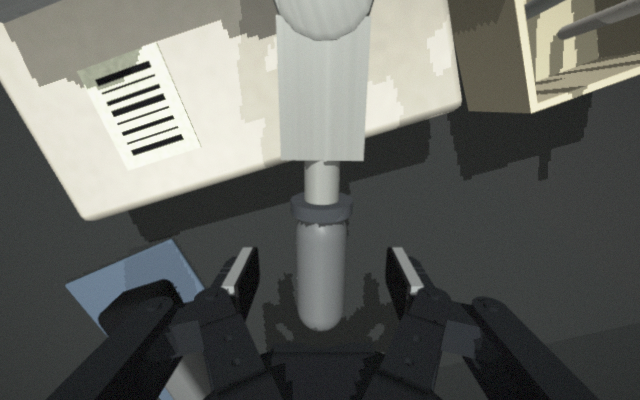

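Request:
play_rows(
  slide=[
    [0,0,0],
    [0,0,0],
    [0,0,0],
    [0,0,0],
    [0,0,0],
  ],
  yaw=[0,0,0,0,0],
  grip=[1,1,1,1,1],
)

```text
time: 22.55
tool_pos: [0.6071, -0.2801, 0.0981]
tool_rot: [-0.427, 0.426, -0.564, 0.565]
contact_force: [1.2, -1.8, 2.6]
gripper_width: 0.269
```

Request:
play_rows(
  slide=[
    [0,0,-0.63],
    [0,0,-0.63],
    [0,0,-0.63],
    [0,0,0],
  ],
  yaw=[3,3,3,0],
  grip=[1,1,1,1],
)

```text
time: 22.95
tool_pos: [0.59, -0.2736, 0.0982]
tool_rot: [-0.382, 0.38, -0.595, 0.597]
contact_force: [5.0, -0.0, 0.6]
gripper_width: 0.274
```

```bash
cat > wr.py <<'E'
from h import *
s=readout.state();R,p=pose(s);F=np.array(s["contact_force"])
C=np.array([.641,-.163]);r=p[:2]-C;a=np.degrees(np.arctan2(r[1],r[0]));u=r/np.linalg.norm(r);t=np.array([u[1],-u[0]])
print("ang",a.round(2),"r",np.linalg.norm(r).round(4),"toolx",np.degrees(np.arctan2(R[1,0],R[0,0])).round(2),"Ft",(F[:2]@t).round(2),"Fr",(F[:2]@u).round(2),"Fz",F[2].round(2),"Mz",s["ft_torque"][2].round(3))
E
python3 wr.py
```

```text
ang -114.75 r 0.1218 toolx -114.81 Ft -4.53 Fr -2.09 Fz 0.6 Mz 0.101
```

Request:
play_rows(
  slide=[
    [0,0,-0.63],
    [0,0,-0.63],
    [0,0,0],
  ],
  yaw=[3,3,0],
  grip=[1,1,1],
)

```text
time: 23.25
tool_pos: [0.579, -0.2678, 0.0982]
tool_rot: [-0.351, 0.348, -0.614, 0.616]
contact_force: [5.8, 1.0, 0.2]
gripper_width: 0.267
```

```bash
python3 wr.py
```

```text
ang -120.61 r 0.1217 toolx -120.79 Ft -4.47 Fr -3.84 Fz 0.19 Mz 0.084
```

Request:
play_rows(
  slide=[
    [0,0,-0.63],
    [0,0,0],
  ],
  yaw=[3,0],
  grip=[1,1],
)

```text
time: 23.45
tool_pos: [0.5738, -0.2645, 0.0983]
tool_rot: [-0.335, 0.332, -0.623, 0.625]
contact_force: [7.1, 1.6, 0.2]
gripper_width: 0.275
```

```bash
python3 wr.py
```

```text
ang -123.49 r 0.1217 toolx -123.79 Ft -5.03 Fr -5.27 Fz 0.24 Mz 0.15
```

Request:
play_rows(
  slide=[
    [-0.15,0,-0.42],
    [0,0,-0.42],
    [0,0,0],
  ],
  yaw=[2,2,0],
  grip=[1,1,1],
)

```text
time: 23.75
tool_pos: [0.5674, -0.2598, 0.0983]
tool_rot: [-0.312, 0.31, -0.633, 0.637]
contact_force: [4.6, -2.4, -0.0]
gripper_width: 0.274
```

```bash
python3 wr.py
```

```text
ang -127.26 r 0.1216 toolx -127.75 Ft -5.09 Fr -0.9 Fz -0.04 Mz 0.245
```

Request:
play_rows(
  slide=[
    [-0.05,0,-0.42],
    [0,0,0],
  ],
  yaw=[2,0],
  grip=[1,1],
)

```text
time: 23.95
tool_pos: [0.5642, -0.2572, 0.0983]
tool_rot: [-0.301, 0.3, -0.638, 0.642]
contact_force: [3.1, -3.5, -0.1]
gripper_width: 0.275
```

```bash
python3 wr.py
```

```text
ang -129.19 r 0.1216 toolx -129.75 Ft -4.62 Fr 0.74 Fz -0.14 Mz 0.392
```

Request:
play_rows(
  slide=[
    [-0.02,0,-0.42],
    [0,0,0],
  ],
  yaw=[2,0],
  grip=[1,1],
)

```text
time: 24.15
tool_pos: [0.561, -0.2546, 0.0983]
tool_rot: [-0.29, 0.288, -0.643, 0.647]
contact_force: [4.3, -5.2, -0.2]
gripper_width: 0.27
```

```bash
python3 wr.py
```

```text
ang -131.14 r 0.1216 toolx -131.75 Ft -6.69 Fr 1.08 Fz -0.2 Mz 0.374
```

Request:
play_rows(
  slide=[
    [0,0,-0.42],
    [0,0,0],
  ],
  yaw=[2,0],
  grip=[1,1],
)

```text
time: 24.35
tool_pos: [0.558, -0.2517, 0.0983]
tool_rot: [-0.278, 0.277, -0.648, 0.652]
contact_force: [3.8, -4.5, -0.0]
gripper_width: 0.271
```

```bash
python3 wr.py
```

```text
ang -133.11 r 0.1215 toolx -133.75 Ft -5.81 Fr 0.66 Fz -0.03 Mz 0.39
```

Request:
play_rows(
  slide=[
    [0,0,-0.42],
    [0,0,0],
  ],
  yaw=[2,0],
  grip=[1,1],
)

```text
time: 24.55
tool_pos: [0.555, -0.2488, 0.0983]
tool_rot: [-0.267, 0.266, -0.653, 0.657]
contact_force: [4.9, -4.7, -0.8]
gripper_width: 0.274
```

```bash
python3 wr.py
```

```text
ang -135.06 r 0.1215 toolx -135.74 Ft -6.79 Fr -0.12 Fz -0.79 Mz 0.399
```

```bash
cat >> wr.py <<'E'
print("T",(-(F[:2]@t)*np.linalg.norm(r)+s["ft_torque"][2]).round(3))
E
python3 wr.py
```

```text
ang -135.06 r 0.1215 toolx -135.74 Ft -6.79 Fr -0.12 Fz -0.79 Mz 0.399
T 1.223
```

Request:
play_rows(
  slide=[
    [0,0,-0.42],
    [0,0,0],
  ],
  yaw=[2,0],
  grip=[1,1],
)

```text
time: 24.75
tool_pos: [0.5522, -0.2458, 0.0983]
tool_rot: [-0.256, 0.254, -0.658, 0.661]
contact_force: [5.4, -4.2, 0.1]
gripper_width: 0.272
```

```bash
python3 wr.py
```

```text
ang -137.03 r 0.1214 toolx -137.74 Ft -6.74 Fr -1.04 Fz 0.06 Mz 0.422
T 1.241
```

Request:
play_rows(
  slide=[
    [0,0,-0.42],
    [0,0,0],
  ],
  yaw=[2,0],
  grip=[1,1],
)

```text
time: 24.95
tool_pos: [0.5496, -0.2429, 0.0984]
tool_rot: [-0.245, 0.242, -0.662, 0.666]
contact_force: [7.2, -4.4, -2.2]
gripper_width: 0.274
```

```bash
python3 wr.py
```

```text
ang -138.86 r 0.1214 toolx -139.72 Ft -8.04 Fr -2.51 Fz -2.22 Mz 0.626
T 1.603
```

Request:
play_rows(
  slide=[
    [0,0,-0.21],
    [0,0,0],
  ],
  yaw=[1,0],
  grip=[1,1],
)

```text
time: 25.15
tool_pos: [0.5482, -0.2412, 0.0984]
tool_rot: [-0.239, 0.237, -0.664, 0.668]
contact_force: [5.6, -4.4, -0.2]
gripper_width: 0.268
```

```bash
python3 wr.py
```

```text
ang -139.87 r 0.1213 toolx -140.71 Ft -6.96 Fr -1.46 Fz -0.23 Mz 0.545
T 1.389
```

Request:
play_rows(
  slide=[
    [0,0,-0.21],
    [0,0,0],
  ],
  yaw=[1,0],
  grip=[1,1],
)

```text
time: 25.35
tool_pos: [0.5468, -0.2395, 0.0984]
tool_rot: [-0.233, 0.231, -0.666, 0.67]
contact_force: [5.6, -4.6, -1.5]
gripper_width: 0.27
```

```bash
python3 wr.py
```

```text
ang -140.9 r 0.1213 toolx -141.72 Ft -7.09 Fr -1.4 Fz -1.52 Mz 0.518
T 1.379
```

Request:
play_rows(
  slide=[
    [-0.05,0,-0.21],
    [0,0,0],
  ],
  yaw=[1,0],
  grip=[1,1],
)

```text
time: 25.55
tool_pos: [0.5455, -0.2378, 0.0983]
tool_rot: [-0.227, 0.225, -0.668, 0.672]
contact_force: [3.7, -5.4, -0.8]
gripper_width: 0.273
```

```bash
python3 wr.py
```

```text
ang -141.95 r 0.1213 toolx -142.72 Ft -6.59 Fr 0.42 Fz -0.76 Mz 0.523
T 1.323
```

Request:
play_rows(
  slide=[
    [0,0,-0.21],
    [0,0,0],
  ],
  yaw=[1,0],
  grip=[1,1],
)

```text
time: 25.75
tool_pos: [0.5441, -0.236, 0.0983]
tool_rot: [-0.221, 0.219, -0.67, 0.674]
contact_force: [3.8, -5.0, 0.4]
gripper_width: 0.271
```

```bash
python3 wr.py
```

```text
ang -143.01 r 0.1213 toolx -143.73 Ft -6.23 Fr -0.02 Fz 0.41 Mz 0.383
T 1.14
```

Request:
play_rows(
  slide=[
    [0,0,-0.21],
    [0,0,0],
  ],
  yaw=[1,0],
  grip=[1,1],
)

```text
time: 25.95
tool_pos: [0.5428, -0.2341, 0.0983]
tool_rot: [-0.215, 0.214, -0.672, 0.675]
contact_force: [2.6, -3.9, 0.3]
gripper_width: 0.279
```

```bash
python3 wr.py;  python3 - <<'E'
from h import *
f=grab("wrist"); cv2.imwrite("pics/w17.png",f["image"][:,:,::-1])
E
```

```text
ang -144.1 r 0.1213 toolx -144.74 Ft -4.68 Fr 0.15 Fz 0.32 Mz 0.306
T 0.874
```

View pics/w17.png

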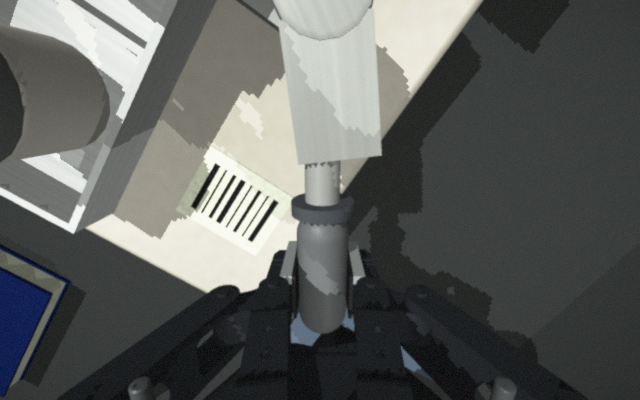

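The head block is kinked against the handle (block centre 340 vs shaft 323 at row 160, about 0.11 rad) and torque fell from 1.6 to 0.87 N·m, so the click is under way. One more degree stays short of the stop.

Request:
play_rows(
  slide=[
    [0,0,-0.2],
    [0,0,0],
  ],
  yaw=[1,0],
  grip=[1,1],
)

```text
time: 26.2
tool_pos: [0.5414, -0.2321, 0.0982]
tool_rot: [-0.209, 0.208, -0.675, 0.677]
contact_force: [2.4, -4.7, 1.3]
gripper_width: 0.272
```

```bash
python3 wr.py;  python3 - <<'E'
from h import *
f=grab("wrist"); crop(f,"w18",240,0,440,200,3)
E
```

```text
ang -145.25 r 0.1213 toolx -145.77 Ft -5.2 Fr 0.68 Fz 1.31 Mz 0.228
T 0.859
```

View pics/w18.png

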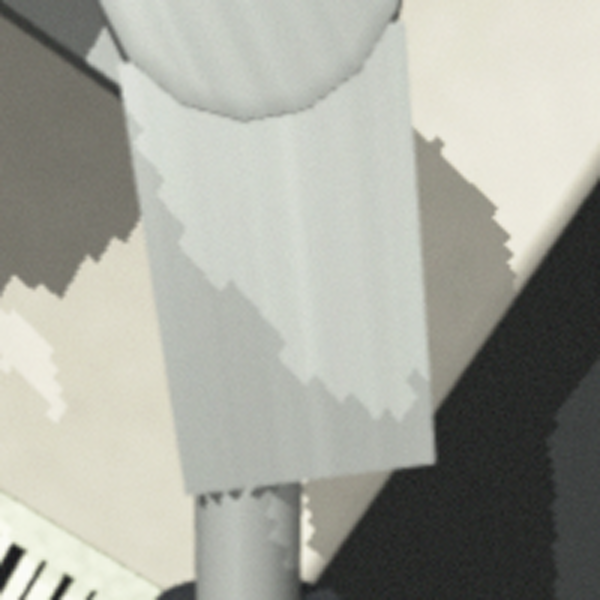

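Request:
play_rows(
  slide=[
    [0,0,0],
    [0,0,0.5],
    [0,0,0.5],
    [0,0,0],
    [0,0,0],
    [0,0,0],
    [0,0,0],
    [0,0,0],
  ],
  yaw=[0,-2.5,-2.5,0,0,0,0,0],
  grip=[1,1,1,1,-0.5,-0.5,-0.5,-0.5],
)

```text
time: 27.05
tool_pos: [0.5457, -0.2385, 0.0966]
tool_rot: [0.237, -0.238, 0.667, -0.665]
contact_force: [0.2, 0.3, 0.2]
gripper_width: 0.749
```

```bash
python3 wr.py;  python3 - <<'E'
from h import *
f=grab("wrist"); cv2.imwrite("pics/w19.png",f["image"][:,:,::-1])
E
```

```text
ang -141.6 r 0.1216 toolx -140.79 Ft 0.16 Fr -0.34 Fz 0.18 Mz 0.087
T 0.067
```

View pics/w19.png

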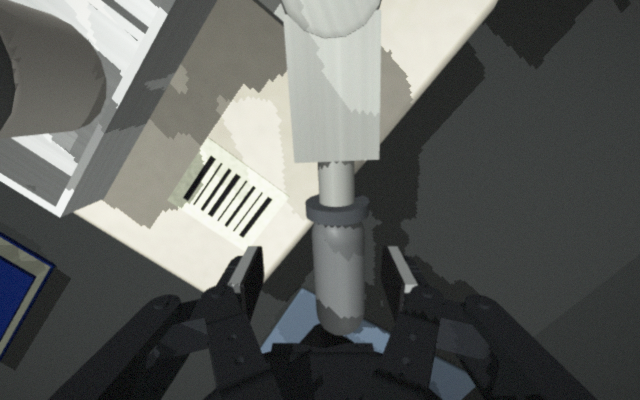

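Request:
play_rows(
  slide=[
    [0,-2,0],
    [0,-4,0],
    [0,-4,0],
    [0,-4,0],
    [0,-2,0],
    [0,0,0],
    [0,0,0],
    [0,0,0],
    [0,0,0],
    [0,0,0],
  ],
  yaw=[0,0,-4,-8,-8,-8,-8,-8,-7,0],
  grip=[-0.5,-0.5,-0.5,-0.5,-1,-1,-1,-1,-1,-1],
)

```text
time: 28.1
tool_pos: [0.5462, -0.2389, 0.257]
tool_rot: [-0.501, 0.501, -0.499, 0.499]
contact_force: [0.1, 1.0, -0.2]
gripper_width: 0.999
```

```bash
python3 - <<'E'
from h import *
R,p=pose();print(R.round(3),p)
f=grab("wrist"); cv2.imwrite("pics/w20.png",f["image"][:,:,::-1])
E
```

```text
[[ 0.003 -0.001  1.   ]
 [-1.     0.001  0.003]
 [-0.001 -1.    -0.001]] [ 0.54616669 -0.23885618  0.25698523]
```

View pics/w20.png

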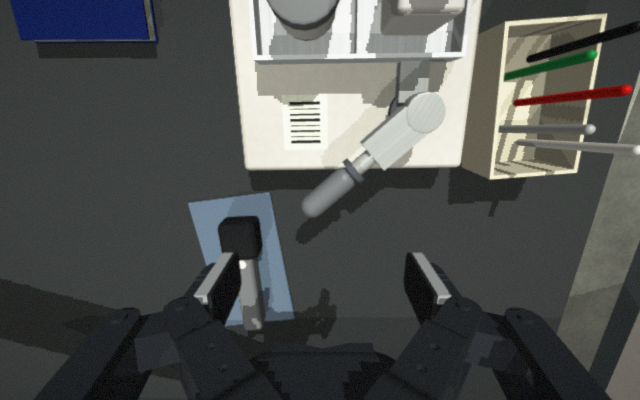

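Request:
play_rows(
  slide=[
    [2.5,-1,-3],
    [3.2,-1,-3.7],
    [3.2,-1,-3.7],
    [3.2,-1,-1.2],
    [0,0,0],
    [0,0,0],
  ],
  yaw=[0,0,0,0,0,0],
  grip=[-1,-1,-1,-1,-1,-1],
)

```text
time: 28.75
tool_pos: [0.4305, -0.3609, 0.2974]
tool_rot: [0.5, -0.5, 0.5, -0.5]
contact_force: [-0.0, 1.1, -0.5]
gripper_width: 0.999
```

```bash
python3 - <<'E'
from h import *
R,p=pose();print(R.round(3),p)
f=grab("wrist"); cv2.imwrite("pics/w21.png",f["image"][:,:,::-1]);crop(f,"w21c",230,90,400,290,3)
E
```

```text
[[ 0.  0.  1.]
 [-1.  0.  0.]
 [-0. -1.  0.]] [ 0.43054823 -0.36092746  0.29738908]
```

View pics/w21.png

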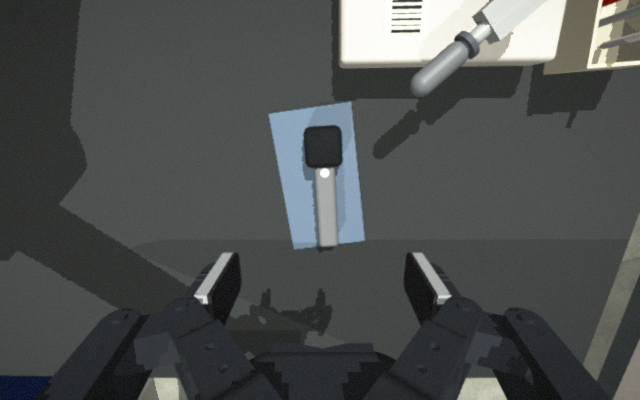

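View pics/w21c.png

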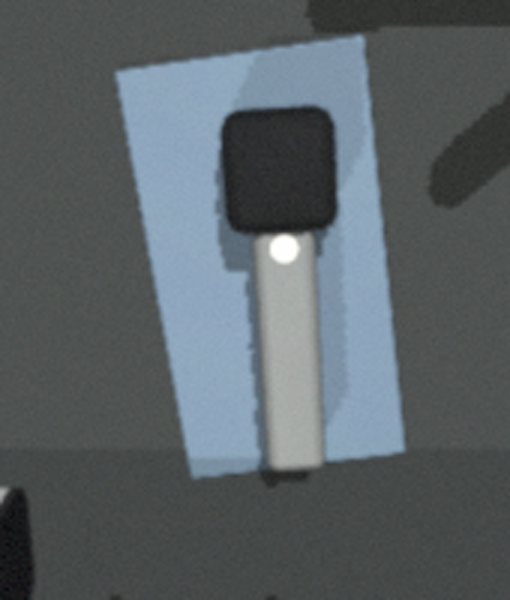

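```bash
python3 - <<'E'
from h import *
f=grab("wrist"); c=lambda u,v:[230+u/3,90+v/3]
m=plane(f,[c(117,72),c(363,36),c(404,452),c(193,478)],.004);print(m.round(4),"mat",m.mean(0));d=np.diff(m[:,:2],axis=0);print(np.linalg.norm(d,axis=1),np.degrees(np.arctan2(d[:,1],d[:,0])))
h=plane(f,[c(285,236),c(297,467)],.038);print(h); d=h[0]-h[1];print(np.linalg.norm(d),np.degrees(np.arctan2(d[1],d[0])))
u=d/np.linalg.norm(d); print("centre",h[1]+u*.092, h[0]-u*.032)
print(plane(f,[c(256,236),c(316,236),c(270,460),c(325,460)],.038))
hd=plane(f,[c(221,112),c(333,107),c(336,227),c(229,233)],.044);print(hd,hd.mean(0))
R,p=pose();print(p)
E
```

```text
[[ 0.3541 -0.2908  0.004 ]
 [ 0.4708 -0.2742  0.004 ]
 [ 0.5008 -0.4903  0.004 ]
 [ 0.3845 -0.5066  0.004 ]] mat [ 0.42755244 -0.3904617   0.004     ]
[0.11795306 0.21823444 0.11736951] [   8.10113995  -82.11603715 -172.04097421]
[[ 0.43429652 -0.36291379  0.038     ]
 [ 0.44114663 -0.48210638  0.038     ]]
0.11938926869056639 93.28922234693668
centre [ 0.43586801 -0.39025793  0.038     ] [ 0.43613256 -0.39486107  0.038     ]
[[ 0.4208188  -0.3629546   0.038     ]
 [ 0.44870449 -0.36286899  0.038     ]
 [ 0.42742965 -0.47820747  0.038     ]
 [ 0.45528665 -0.47812858  0.038     ]]
[[ 0.40585252 -0.30653282  0.044     ]
 [ 0.45485208 -0.30425321  0.044     ]
 [ 0.45746508 -0.35740494  0.044     ]
 [ 0.40861932 -0.36033336  0.044     ]] [ 0.43169725 -0.33213108  0.044     ]
[ 0.43108888 -0.35973556  0.29667327]
```

Request:
play_rows(
  slide=[
    [3.2,3,0.4],
    [0,4.5,0],
    [0,4.5,0],
    [0,4.5,0],
    [0,4,0],
    [0,0,0],
    [0,0,0],
  ],
  yaw=[-3.3,0,0,0,0,0,0],
  grip=[-0.6,-0.6,-0.6,-0.6,-0.6,-0.6,-0.6],
)

```text
time: 29.55
tool_pos: [0.4353, -0.3914, 0.092]
tool_rot: [0.515, -0.515, 0.485, -0.484]
contact_force: [-0.2, -0.6, 0.8]
gripper_width: 0.803
```

```bash
python3 - <<'E'
from h import *
R,p=pose();print(p,np.degrees(np.arctan2(R[1,0],R[0,0])))
f=grab("wrist"); cv2.imwrite("pics/w22.png",f["image"][:,:,::-1])
d=np.array([.4355,-.392,.022])-p;print((R.T@d*100).round(2))
print(proj(f,[[.4343,-.3629,.038],[.4317,-.3321,.044]]))
E
```

```text
[ 0.43530672 -0.39142195  0.092018  ] -86.4372244711403
[0.07 7.   0.02]
[[324.43251326 186.01776697]
 [323.59341652 140.72126455]]
```

View pics/w22.png

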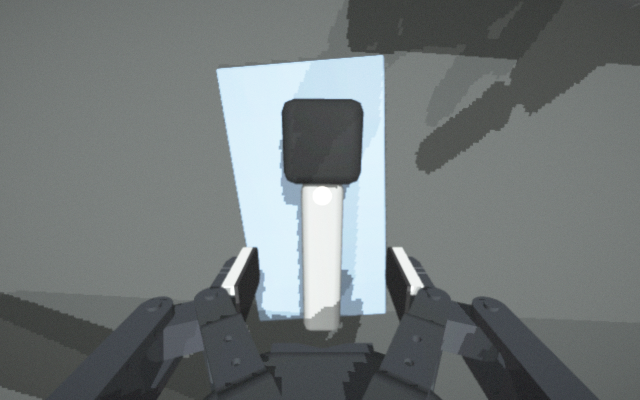

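Handle/head junction at (322,185) and head centre at (323,140), both matching. Descending to grip.

Request:
play_rows(
  slide=[
    [0,3,0],
    [0,2,0],
    [0,1.2,0],
    [0,0.5,0],
    [0,0,0],
    [0,0,0],
    [0,0,0],
  ],
  yaw=[0,0,0,0,0,0,0],
  grip=[-0.6,-0.6,-0.6,-0.6,-0.6,-0.6,-0.6],
)

```text
time: 30.3
tool_pos: [0.4357, -0.3934, 0.0268]
tool_rot: [-0.515, 0.515, -0.484, 0.485]
contact_force: [0.1, 0.2, 1.0]
gripper_width: 0.795
```

Request:
play_rows(
  slide=[
    [0,0.4,0],
    [0,0,0],
    [0,0,0],
    [0,0,0],
    [0,0,0],
    [0,0,0],
    [0,0,0],
  ],
  yaw=[0,0,0,0,0,0,0],
  grip=[-0.6,-0.6,1,1,1,1,1],
)

```text
time: 31.0
tool_pos: [0.4351, -0.3927, 0.0215]
tool_rot: [-0.515, 0.515, -0.484, 0.485]
contact_force: [1.0, -0.5, 0.7]
gripper_width: 0.339
```

Request:
play_rows(
  slide=[
    [0,-2,0],
    [0,-4,0],
    [0,-4,0],
    [0,-4,0],
    [0,-4,0],
    [-3,0,2.1],
    [-4,0,2.8],
    [-4,0,2.8],
    [-4,0,2.8],
    [0,0,0],
    [0,0,0],
  ],
  yaw=[0,0,0,0,0,0,0,0,0,0,0],
  grip=[1,1,1,1,1,1,1,1,1,1,1],
)

```text
time: 32.1
tool_pos: [0.5306, -0.2352, 0.2005]
tool_rot: [-0.515, 0.516, -0.484, 0.483]
contact_force: [-0.1, -0.3, -1.9]
gripper_width: 0.339
```

```bash
python3 - <<'E'
from h import *
R,p=pose();print(p,R.round(3))
f=grab("wrist"); cv2.imwrite("pics/w23.png",f["image"][:,:,::-1])
d=np.array([.5307,-.237,.165])-p;print((R.T@d*100).round(2))
f=grab("side"); crop(f,"si23",210,100,460,360,2.3)
f=grab("scene"); crop(f,"sc23",190,90,470,310,2.6)
E
```

```text
[ 0.53056884 -0.23520931  0.20049687] [[ 0.064 -0.002  0.998]
 [-0.998  0.     0.064]
 [-0.    -1.    -0.002]]
[0.18 3.55 0.01]
```

View pics/w23.png

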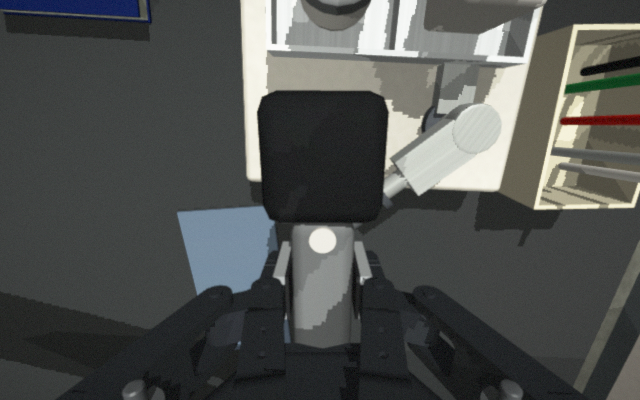

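View pics/si23.png

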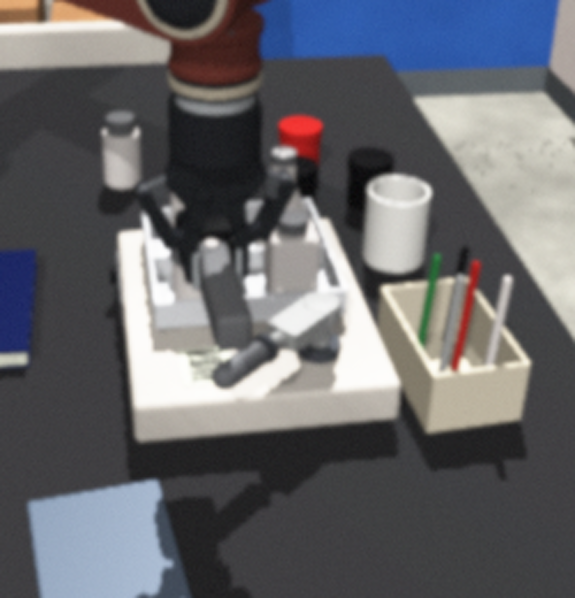

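View pics/sc23.png

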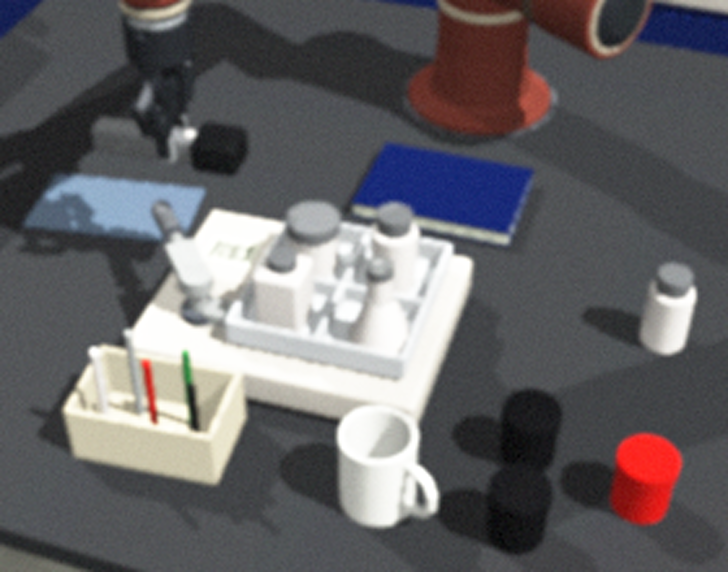

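```bash
python3 - <<'E'
from h import *
f=grab("wrist"); print(plane(f,[[323,156]],pose()[1][2]+.0225))
E
```

```text
[[ 0.52574158 -0.17585515  0.22347355]]
```

Request:
play_rows(
  slide=[
    [0.1,1,0],
    [0,1.3,0],
    [0,0.9,0],
    [0,0,0],
    [0,0,0],
    [0,0,0],
  ],
  yaw=[0,0,0,0,0,0],
  grip=[1,1,1,1,1,1],
)

```text
time: 32.9
tool_pos: [0.5309, -0.2376, 0.1697]
tool_rot: [0.515, -0.515, 0.484, -0.485]
contact_force: [0.7, -0.1, -1.5]
gripper_width: 0.339
```

Request:
play_rows(
  slide=[
    [0,0.6,0],
    [0,0.5,0],
    [0,0,0],
    [0,0,0],
    [0,0,0],
    [0,0,0],
    [0,0,0],
    [0,0,0],
    [0,0,0],
    [0,0,0],
    [0,0,0],
    [0,0,0],
  ],
  yaw=[0,0,0,0,0,0,0,0,0,0,0,0],
  grip=[1,1,1,1,1,1,1,1,1,1,1,1],
)

```text
time: 34.1
tool_pos: [0.5306, -0.2374, 0.1583]
tool_rot: [-0.515, 0.515, -0.485, 0.484]
contact_force: [-0.7, 0.4, -1.6]
gripper_width: 0.338
```

Request:
play_rows(
  slide=[
    [0,0,0],
    [0,0,0],
    [0,0,0],
    [0,0,0],
    [0,0,0],
    [0,0,0],
    [0,0,0],
    [0,0,0],
    [0,0,0],
    [0,0,0],
    [0,0,0],
    [0,0,0],
  ],
  yaw=[0,0,0,0,0,0,0,0,0,0,0,0],
  grip=[1,1,1,1,1,1,1,1,1,1,1,1],
)

```text
time: 35.3
tool_pos: [0.5306, -0.2374, 0.1583]
tool_rot: [-0.515, 0.515, -0.485, 0.484]
contact_force: [0.1, 0.3, -1.8]
gripper_width: 0.336
```

```bash
python3 - <<'E'
from h import *
f=grab("wrist"); cv2.imwrite("pics/w24.png",f["image"][:,:,::-1])
f=grab("scene"); crop(f,"sc24",190,90,470,310,2.6)
f=grab("side"); crop(f,"si24",210,100,460,360,2.3)
E
```

```text
(no output)
```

View pics/sc24.png

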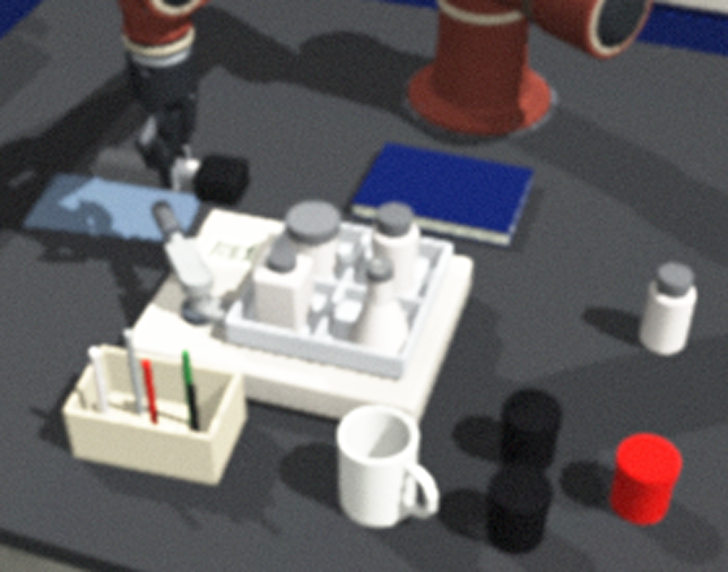

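View pics/si24.png

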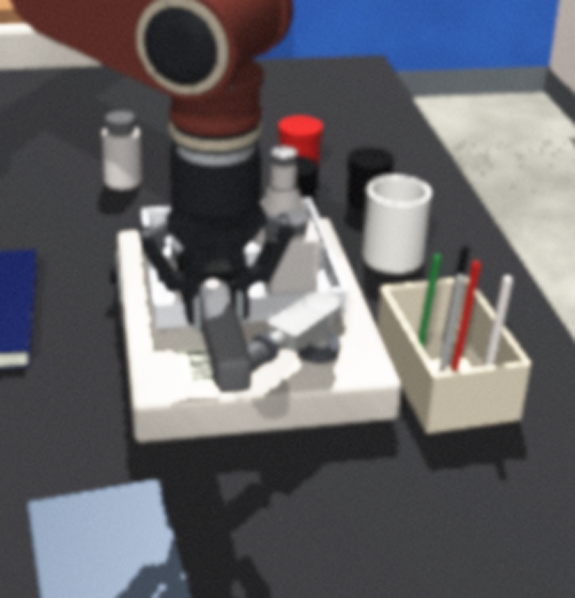

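Request:
play_rows(
  slide=[
    [0,-2,0],
    [0,-2.5,0],
    [3,0,-2.3],
    [3.9,0,-3],
    [3.9,0,-3],
    [3.9,0,-2.8],
    [0,0,0],
    [0,0,0],
  ],
  yaw=[0,0,0,0,0,0,0,0],
  grip=[1,1,1,1,1,1,1,1],
)

```text
time: 36.25
tool_pos: [0.4282, -0.3917, 0.2032]
tool_rot: [0.515, -0.514, 0.485, -0.485]
contact_force: [-0.2, 0.9, -1.6]
gripper_width: 0.338
```

Request:
play_rows(
  slide=[
    [0,3,0],
    [0,4,0],
    [0,4,0],
    [0,3.5,0],
    [0,1.5,0],
    [0,0,0],
    [0,0,0],
  ],
  yaw=[0,0,0,0,0,0,0],
  grip=[1,1,1,1,1,1,1],
)

```text
time: 36.95
tool_pos: [0.43, -0.3913, 0.0448]
tool_rot: [-0.515, 0.515, -0.483, 0.485]
contact_force: [-0.3, -0.7, -1.4]
gripper_width: 0.342
```

Request:
play_rows(
  slide=[
    [0,1,0],
    [0,0.8,0],
    [0,0.3,0],
    [0,0,0],
    [0,0,0],
  ],
  yaw=[0,0,0,0,0],
  grip=[1,1,1,1,1],
)

```text
time: 37.45
tool_pos: [0.4289, -0.391, 0.0224]
tool_rot: [0.515, -0.515, 0.485, -0.485]
contact_force: [-0.6, 0.4, -1.5]
gripper_width: 0.345
```

Request:
play_rows(
  slide=[
    [0,0.1,0],
    [0,0,0],
    [0,0,0],
    [0,0,0],
    [0,0,0],
    [0,-2,0],
    [0,-4,0],
    [0,-5,0],
    [0,-5,0],
    [0,-5,0],
    [0,0,0],
    [0,0,0],
  ],
  yaw=[0,0,0,0,0,0,0,0,0,0,0,0],
  grip=[1,1,-0.6,-0.6,-0.6,-0.6,-0.6,-0.6,-0.6,-0.6,-0.6,-0.6],
)

```text
time: 38.65
tool_pos: [0.4295, -0.3917, 0.2337]
tool_rot: [-0.515, 0.515, -0.483, 0.486]
contact_force: [-0.0, -0.1, -1.3]
gripper_width: 0.802
```

```bash
python3 - <<'E'
from h import *
s=readout.state();print(s["time"],s["tool_pos"],s["contact_force"])
f=grab("wrist"); cv2.imwrite("pics/w25.png",f["image"][:,:,::-1])
f=grab("scene"); crop(f,"sc25",190,90,470,310,2.6)
f=grab("side"); crop(f,"si25",210,140,460,400,2.3)
E
```

```text
38.65 [ 0.42951197 -0.39170376  0.23373679] [-0.03304165 -0.05197853 -1.29214389]
```

View pics/w25.png

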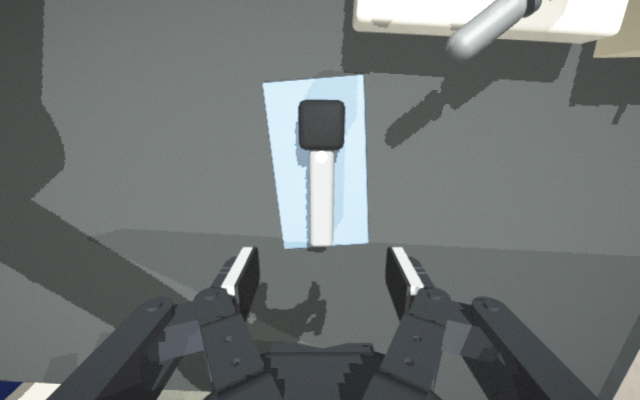

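View pics/sc25.png

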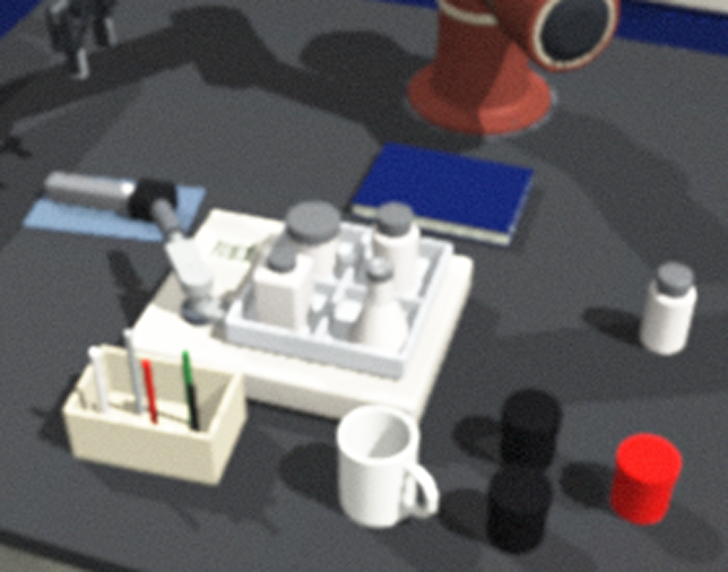

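View pics/si25.png

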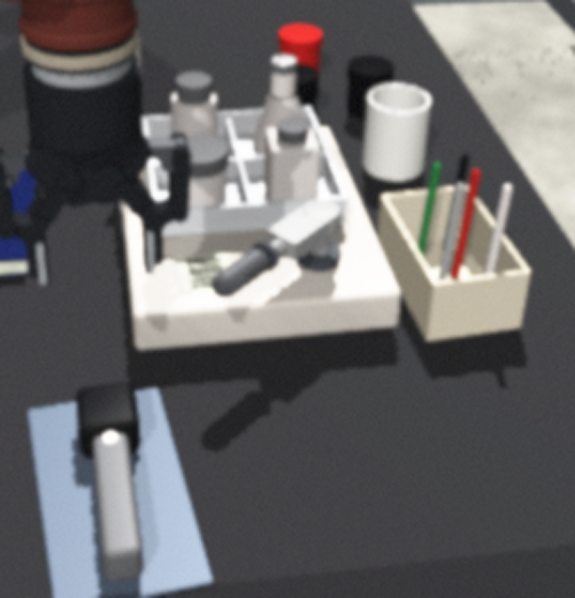

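```bash
python3 -c "
from plant import workorder; print(workorder.job_done())"
```

```text
the job is handed in; nothing more can be done
None
```

The job is done and handed in after 38.7 s on the robot's clock. The hand-in gives no verdict, so the results below are from my own checks.

- **Tray:** It already held a round bottle. I added the jar, the square bottle and the flask, each in a pocket of its own, and left the second bottle on the bench. The last pictures show all four upright. The mug, the caddy and the black and red look-alikes look unmoved.
- **Wrench:** I pulled it clockwise to the click. The torque fell from about 1.6 to 0.86 N·m, and the head showed a break-over of about 0.126 rad in the picture. I stopped short of the 0.14 rad stop and let go. The wrench sprang back straight, with the screw turned about 0.57 rad in all. I couldn't read the screw angle itself, so "tight enough" rests on the click and this estimate.
- **Scanner:** I held it level and still for just over 2 s, about 85 mm above the label and within a few millimetres sideways by my measurement. It now lies flat and right way up on its mat. The gripper let go of it within about 2 mm of the mat's centre, turned about 5° from the mat's long side.

**Disagreements:** The scene camera put some vessels 5–8 mm off from the wrist camera; I used the wrist camera, whose measured sizes matched the ones given. Single torque readings varied by about 0.2 N·m, so I confirmed the click by picture as well.

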